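# Sort the loose stationery into its desk trays

### The job

Sort the five loose things into the wooden holders: lay the highlighter and the black pen flat in the long pen tray, lengthwise, one in each lane; stand the glue stick and the correction fluid bottle upright in the bottle stand, one in each bay; and put the sharpener in the square dish, standing on its base as it does now. Let go of everything, and leave the eraser, the binder clips and all else on the desk where they are.

Things in the scene. Friction and masses are not known exactly. Their poses are not given: they have to be found in the camera images.
- pen_tray: light wooden shallow tray, fixed to the desk, 140 (x) x 196 (y) x 14 mm (z), lying flat with z up. Origin at the centre of its underside. Walls 4 mm thick, inner floor 4 mm above the origin, wall tops at 14 mm. A low ridge along its y axis at x = 0, 4 mm wide and with its top at 9 mm, parts it into two equal lanes that run along y, each 64 mm wide and 188 mm long, with centre lines at x = -34 mm and x = +34 mm. Either lane may take either thing.
- bottle_stand: light wooden stand, fixed to the desk, 60 (x) x 132 (y) x 30 mm (z), z up. Origin at the centre of its underside. Walls and the dividing wall (at y = 0) 4 mm thick, inner floor 4 mm above the origin, wall tops at 30 mm. Two open bays, each 52 mm (x) by 60 mm (y), with centres at y = -32 mm and y = +32 mm. Either bay may take either bottle.
- square_dish: light wooden square dish, fixed to the desk, 100 x 100 x 16 mm, z up. Origin at the centre of its underside. Walls 4 mm thick, inner floor 4 mm above the origin, wall tops at 16 mm; inside 92 x 92 mm.
- highlighter: pink highlighter lying on the desk, 17 mm thick (x), 118 mm long (along its y axis), 17 mm high (z). Origin at the middle of its length on the underside. About 20 g; does not roll.
- black_pen: black ball pen lying on the desk, 9 mm thick (x), 142 mm long (along its y axis), 9 mm high (z). Origin at the middle of its length on the underside. About 15 g; does not roll.
- glue_stick: round glue stick, red and white, standing upright, 27 mm in diameter, 92 mm high (z up). Origin at the centre of its underside. About 35 g.
- corrector_bottle: small white bottle of correction fluid standing upright, 72 mm high (z up): a round body 31 mm in diameter up to 46 mm above the origin, then a round cap 20 mm in diameter from 46 to 72 mm (the cap is fixed and may be gripped). Origin at the centre of its underside. About 40 g.
- sharpener: teal oval pencil sharpener standing on its base, 27 mm (x) by 48 mm (y), 22 mm high (z up). Origin at the centre of its underside. About 30 g.
- eraser: bystander: red and blue eraser, loose, lying flat, 18 (x) x 52 (y) x 12 mm (z up). Origin at the centre of its underside. Not to be moved.
- binder_clip: bystander: black binder clip with wire loops, loose, the farther from the robot of the two on the desk (the nearer is fixed and not listed), 27 (x) x 32 (y) x 31 mm (z up). Origin at the centre of its underside. Not to be moved.

How it is judged:
By the outcome, as a careful person would: the job done as asked, in the order asked, and still so for the second after the job is handed in, with the robot touching nothing.
It also fails if it takes over 134 s, if anything falls off the work surface, if the arm or the gripper's body presses on something with over 40 N, if the wrist force passes 120 N, or if a joint passes its speed limit or range.

### The arm

A 6-joint arm with a two-finger parallel gripper is mounted at the origin on a cart in front of the work surface, level with it; the furniture and walls round the work are solid. World frame = base frame: x ahead of the robot, y to its left, z up, the work surface at z = 0. Lengths are in mm, angles in rad, forces in N, time in s.
With the tool pointing down it reaches from about 375 to 900 mm from the base axis. Payload 3.1 kg.
Tool frame: the origin (TCP) lies at the very end of the fingers, on their centre line; the grasp point (between the pads) lies robot.grip_depth behind it (robot.grip_depth is the distance from the TCP to the grasp point, in mm); z points along the fingers, y is the direction in which the jaws open and shut (so a half turn about z gives the same grasp; the last joint's range is limited). The gripper opens to 87 mm and grips with 3 to 60 N. Pads are 19 mm wide; open, the fingers measure 117 mm over their backs; the gripper's body (75 mm by 190 mm) begins 51 mm behind the grasp point.
Start: joints at [-0.178, 0.527, 1.433, -0, 1.181, -0.178], TCP at [624.977, 0.034, 222.548] pointing down, gripper open.
Joint ranges: [-3.08, 3.08], [-0.75, 2.2], [0.22, 2.44], [-1.43, 4.57], [0, 2.65], [-2.85, 2.85]. Speed limits (rad/s): [2.79, 2.79, 3.14, 3.14, 3.14, 3.14].

### API

Orientations are given as a 3x3 rotation matrix whose columns are the frame's x, y, z axes.
In Python, from bench import monitor, imaging, order, robot gives the robot as it stands.
- The arm moves only by the tool send_rows, never from a script. Its argument "deltas" is one flat list of numbers, 7 for each row, row after row: the finger opening in mm, from 0 to 87, then the shift along the tool's x, y, z in mm, then the turn, a rotation vector about the tool's x, y, z in degrees. A call has 1 to 5 rows; each row shifts and turns the pose as measured when the row begins, along the tool's axes as they then stand; what a row does not reach is not made up. A row lasts 1/10 s, in which the tool goes at most 50 mm and 8.59 degrees, less where a joint would pass 70% of its speed; a pose out of reach is approached as far as the arm can. A call with a gripper value outside its range is refused whole. The fingers move at their own pace and stop on an object; "grip_force" is the grip in N (left out, the last holds). Time passes only in rows, so rows that do not move let the fingers close. It gives the time, the measured TCP pose, the force and the opening at its end, in the units of the state.
- monitor.get_obs(): the state, without advancing time (a new reading comes with each control period).
- imaging.camera(name): name is "scene" or "side" or "wrist"; returns (picture, depth): 384x512x3 uint8, blue, green, red; 384x512 float32, mm along the optical axis (not along the pixel's ray), 0 where there is no reading.
- imaging.calibration(name): a dict with "K" (3x3 intrinsics, pixels), "position" and "orientation" of the camera in the world. Camera axes: x right, y up, looking along -z (the intrinsics and any distortion apply to the point x, -y, -z); pixel columns grow to the right and rows downward; lengths in mm; the calibration is good to about 2 mm. A picture is of the moment at which its call begins: read the wrist's pose just before it. calibration takes no time and is no camera call; for the wrist camera it gives the pose at the moment of the call.
- order.job_done(): hands the job in, once; it reports no verdict.
The state is a dict: "time": time; "q": joint angles; "qvel": joint speeds; "joint_torque": joint torques, N m; "ee_pos": TCP position; "ee_rot": TCP orientation; "wrist_force": force on the tool from outside, world axes, zero at the start; "torque": the same for the moment, N m; "grip_width": opening from 0.0 (shut) to 1.0 (fully open).
Only numpy, scipy, OpenCV 4.12 (cv2) and the standard library are available. Lean on these libraries where they do the work, as an engineer would, in place of code of your own. Each camera call takes 0.05 s, during which the arm holds its last target. There are 200 camera calls.

## Working session

There is one attempt and no reset: what is moved stays moved. The work goes in short steps, Python scripts to look and compute and a tool call to move; the robot and the scene stay as the last step left them, time stands still between calls to the robot, and variables do not carry over. Pictures are saved under pics/ and viewed, about 12 in all and at most 16, crops included, and the job is handed in when it is done.

Besides the shell and the picture viewer there is one more tool, called after "Call:" by a JSON object that holds its "method" and its "body". send_rows: Moves the arm, as the interface text tells. Its arguments: {"type":"object","properties":{"deltas":{"type":"array"},"grip_force":{"type":"number"}},"required":["deltas"]}

```bash
ls; mkdir -p pics
python3 - <<'E'
from bench import monitor, imaging, robot
import cv2
print(robot.grip_depth, monitor.get_obs())
for n in ("scene","side","wrist"):
    c=imaging.calibration(n); p,d=imaging.camera(n)
    print(n,c); cv2.imwrite(f"pics/{n}0.png",p); 
    import numpy as np; np.save(f"pics/{n}0.npy",d)
E
```

```text
pics
18.700000000000003 {'time': 0.0, 'q': array([-1.78483832e-01,  5.28411117e-01,  1.43389950e+00,  2.88042964e-05,
        1.18138978e+00, -1.78484106e-01]), 'qvel': array([-0.00110189,  0.00050107,  0.00056863, -0.00050514, -0.00122751,
        0.0016912 ]), 'joint_torque': array([-5.45745443e-04, -4.40045428e+01, -1.76593530e+01,  6.32597599e-02,
        5.83207863e-02, -1.53719384e-04]), 'ee_pos': array([6.24273969e+02, 1.78818204e-01, 2.21606343e+02]), 'ee_rot': array([[ 1.11045272e-05,  9.99997858e-01, -2.06952615e-03],
       [ 9.99999920e-01, -1.02758522e-05,  4.00427952e-04],
       [ 4.00405829e-04, -2.06953043e-03, -9.99997778e-01]]), 'wrist_force': array([-0.51018027,  0.73961972, -0.6821157 ]), 'torque': array([0.02482242, 0.00177348, 0.03327375]), 'grip_width': 1.00049261851383}
scene {'K': array([[424.32147426,   0.        , 259.31004464],
       [  0.        , 424.32147426, 185.09159563],
       [  0.        ,   0.        ,   1.        ]]), 'position': array([-349.23559252, -346.98238221,  740.3557271 ]), 'orientation': array([[ 0.34875461,  0.56323473, -0.74909069]
[... 180 characters left out ...]
  , 386.08187513, 194.28449803],
       [  0.        ,   0.        ,   1.        ]]), 'position': array([348.28022684, 869.06414486, 579.20584671]), 'orientation': array([[-0.98538969,  0.10010697, -0.13778882],
       [-0.16917061, -0.48167308,  0.85986764],
       [ 0.01970958,  0.87061452,  0.49157084]])}
wrist {'K': array([[296.07047542,   0.        , 254.0127688 ],
       [  0.        , 296.07047542, 194.80458197],
       [  0.        ,   0.        ,   1.        ]]), 'position': array([623.99558337,  76.29118305, 384.4589893 ]), 'orientation': array([[ 0.99999563, -0.00175473,  0.00238049],
       [ 0.00102881,  0.96108231,  0.27626028],
       [-0.00277261, -0.27625662,  0.96107991]])}
```

View pics/scene0.png

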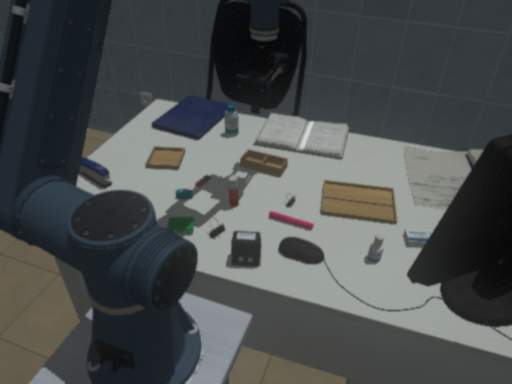

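View pics/side0.png

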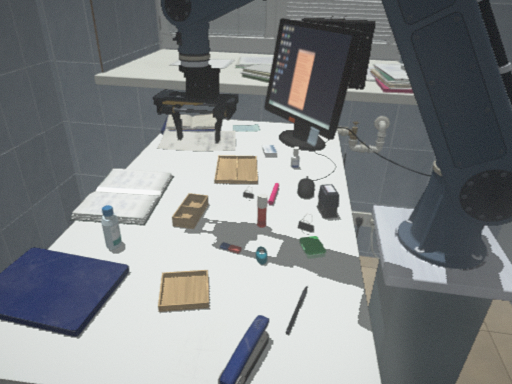

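View pics/wrist0.png

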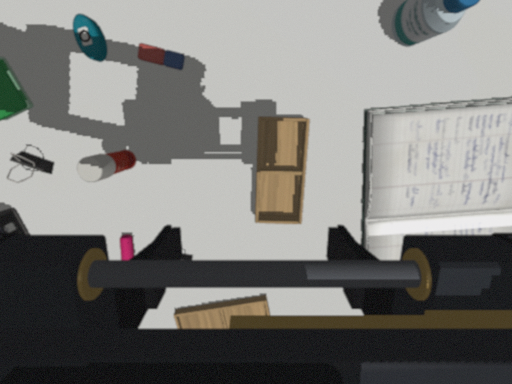

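Scene: glue stick about (234,195), highlighter (290,219), corrector (376,248), sharpener (184,193), dish (166,157), stand (264,162), tray (358,201). In the side view the black pen lies at (298,309) and the corrector at (295,158). The wrist view shows the sharpener at (90,37), eraser, glue stick, stand and part of the tray.

```bash
cat > h.py <<'E'
import numpy as np, cv2
from bench import monitor, imaging
def world(c,d,u,v):
    K=c["K"]; u,v=np.asarray(u,float),np.asarray(v,float)
    p=np.stack([(u-K[0,2])/K[0,0]*d,-(v-K[1,2])/K[1,1]*d,-d],-1)
    return p@c["orientation"].T+c["position"]
def at(c,d,u,v):
    return world(c,np.median(d[v-1:v+2,u-1:u+2]),u,v)
def plane(c,u,v,z):
    r=world(c,1.0,u,v)-c["position"]; return c["position"]+r*(z-c["position"][2])/r[2]
def cloud(c,d):
    v,u=np.mgrid[:d.shape[0],:d.shape[1]]; return world(c,d[...,None][...,0],u,v) if 0 else world_grid(c,d,u,v)
def world_grid(c,d,u,v):
    K=c["K"]; p=np.stack([(u-K[0,2])/K[0,0]*d,-(v-K[1,2])/K[1,1]*d,-d],-1)
    return p@c["orientation"].T+c["position"]
def topview(imgs,x0,x1,y0,y1,s,zmax=150):
    """up=+x, left=+y ; s px/mm ; imgs list of (c,pic,depth); plain splat onto grid, returns picture, height"""
    W,H=int((y1-y0)*s),int((x1-x0)*s); o=np.zeros((H,W,3),np.uint8); h=np.full((H,W),-99.)
    for c,p,d in imgs:
        f=3; p=cv2.resize(p,None,fx=f,fy=f); d2=cv2.resize(d,None,fx=f,fy=f,interpolation=cv2.INTER_NEAREST)
        v,u=np.mgrid[:d2.shape[0],:d2.shape[1]]; w=world_grid(c,d2,(u+.5)/f-.5,(v+.5)/f-.5)
        r=((x1-w[...,0])*s).astype(int); q=((y1-w[...,1])*s).astype(int)
        m=(d2>0)&(r>=0)&(r<H)&(q>=0)&(q<W)&(w[...,2]<zmax)&(w[...,2]>-15)
        i=np.argsort(w[...,2][m]); r,q,z,cc=r[m][i],q[m][i],w[...,2][m][i],p[m][i]
        k=z>h[r,q]; o[r[k],q[k]]=cc[k]; np.maximum.at(h,(r,q),z)
    return o,h
def grab(n):
    c=imaging.calibration(n); p,d=imaging.camera(n); return c,p,d
E
python3 - <<'E'
from h import *
im={n:(imaging.calibration(n),cv2.imread(f"pics/{n}0.png"),np.load(f"pics/{n}0.npy")) for n in("scene","side","wrist")}
o,h=topview([im["side"]],250,900,-450,450,0.85); cv2.imwrite("pics/top_side.png",o)
for n,pts in dict(scene=[(269,213),(312,226),(234,180),(378,238),(184,192),(358,201),(264,160),(166,157),(200,270-90)],
  side=[(278,184),(270,202),(306,289),(289,329),(262,199),(295,152),(262,254),(237,169),(191,210),(185,290)],
  wrist=[(90,37),(92,168),(127,240),(125,248),(276,222),(305,118)]).items():
    for u,v in pts: print(n,u,v,at(im[n][0],im[n][2],u,v).round(1))
E
```

```text
scene 269 213 [445.8 -92.7  13.5]
scene 312 226 [ 441.  -209.5   11.5]
scene 234 180 [449.    6.1  90.9]
scene 378 238 [ 391.8 -369.6   72. ]
scene 184 192 [433.3 148.3  21.6]
scene 358 201 [ 590.6 -300.3    6.4]
scene 264 160 [659.5  -1.2  22.8]
scene 166 157 [588.7 297.4   2.8]
scene 200 180 [510.7 139.8  11.2]
side 278 184 [ 438.  -199.2   14.8]
side 270 202 [448.7 -88.2  12.4]
side 306 289 [328.4 244.8   6.3]
side 289 329 [354.5 358.8   7.3]
side 262 199 [456.9  30.5  89.1]
side 295 152 [ 400.1 -363.    58. ]
side 262 254 [434.9 163.8  20.4]
side 237 169 [ 589.8 -299.9    4.1]
side 191 210 [656.2   3.9  15.4]
side 185 290 [578.2 293.8   4.1]
wrist 90 37 [442.3 153.1  23.3]
wrist 92 168 [460.6  19.8  91.6]
wrist 127 240 [451.4 -93.4  16.9]
wrist 125 248 [ 447.6 -105.    17.4]
wrist 276 222 [651.4 -61.8  30.2]
wrist 305 118 [682.4  67.1  29.4]
```

View pics/top_side.png

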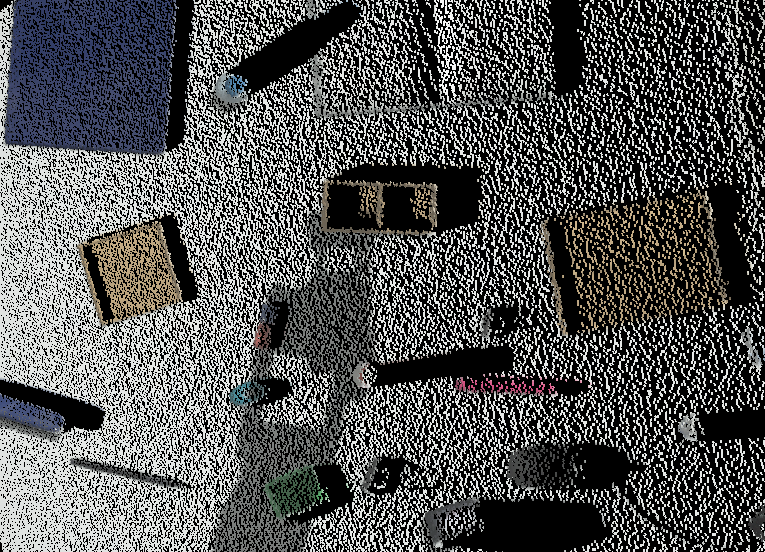

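Run:
```python
from h import *
P=[]
for n in("scene","side"):
    c=imaging.calibration(n); d=np.load(f"pics/{n}0.npy"); v,u=np.mgrid[:384,:512]
    w=world_grid(c,d,u,v)[d>0]; P.append(w)
P=np.vstack(P); P=P[P[:,2]>100]
H,_,_=np.histogram2d(P[:,0],P[:,1],bins=[np.arange(200,901,50),np.arange(-700,701,50)])
print("cols y",np.arange(-700,700,50))
for i,x in enumerate(np.arange(200,900,50)): print(x,*H[i].astype(int))
m=(P[:,1]<-350)&(P[:,1]>-700)&(P[:,0]>150)&(P[:,0]<900); Q=P[m]; 
for y in range(-700,-350,50):
    q=Q[(Q[:,1]>=y)&(Q[:,1]<y+50)]
    if len(q): print(y,len(q),q.min(0).round(),q.max(0).round())
```

```text
cols y [-700 -650 -600 -550 -500 -450 -400 -350 -300 -250 -200 -150 -100  -50
    0   50  100  150  200  250  300  350  400  450  500  550  600  650]
200 0 0 0 1356 3053 0 0 0 0 0 0 0 0 0 0 0 900 0 2242 0 0 0 0 0 0 0 0 0
250 0 0 705 1920 2682 456 0 0 0 0 0 0 0 0 0 0 5 0 195 0 0 0 0 0 0 0 0 0
300 0 180 692 888 225 2 0 0 0 0 0 0 0 0 0 0 0 0 0 0 0 0 0 0 0 0 0 0
350 15 624 710 150 0 0 0 0 0 0 0 0 0 0 0 0 0 0 0 0 0 0 0 0 0 0 0 0
400 540 556 96 0 0 0 0 0 0 0 0 0 0 0 0 0 0 0 0 0 0 0 0 0 0 0 0 0
450 455 58 0 0 0 0 0 0 0 0 0 0 0 1 4 0 0 0 0 0 0 0 0 0 0 0 0 0
500 36 0 0 0 0 0 0 0 0 0 0 0 0 505 450 149 0 0 0 0 0 0 0 0 0 0 0 0
550 0 0 0 0 0 0 0 0 0 0 0 0 19 1461 1831 422 0 0 0 0 0 0 0 0 0 0 0 0
600 0 0 0 0 0 0 0 0 0 0 0 0 25 632 1840 616 0 0 0 0 0 0 0 0 0 0 0 0
650 0 0 0 0 0 0 0 0 0 0 0 0 0 421 668 156 0 0 0 0 0 0 0 0 0 0 0 0
700 0 0 0 0 0 0 0 0 0 0 0 0 0 98 143 0 0 0 0 0 0 0 0 0 0 0 0 0
750 0 0 0 0 0 0 0 0 0 0 0 0 0 0 0 0 0 57 0 0 0 0 0 0 0 0 0 0
800 0 0 0 0 0 0 0 0 0 0 0 0 0 0 0 0 0 42 0 0 0 0 0 0 0 0 0 0
850 0 0 0 0 0 0 0 0 0 0 0 0 0 0 0 0 0 0 0 0 0 0 0 0 0 0 0 0
-700 1046 [ 394. -700.  101.] [ 528. -650.  440.]
-650 1418 [ 321. -650.  100.] [ 477. -600.  441.]
-600 2203 [ 272. -600.  100.] [ 436. -550.  440.]
-550 4314 [ 223. -550.  100.] [ 391. -500.  442.]
-500 5960 [ 224. -500.  100.] [ 348. -450.  441.]
-450 458 [ 259. -450.  100.] [ 304. -433.  261.]
```

Call:
{"method": "send_rows", "body": {"deltas": [87,-50,-30,0,0,0,0,87,-50,-30,0,0,0,0,87,-50,-30,0,0,0,0,87,-40,-30,0,0,0,0,87,0,0,0,0,0,0]}}

```text
time: 0.65
ee_pos: [514.2, -174.5, 220.0]
ee_rot: [[-0.007, 1.0, -0.001], [1.0, 0.007, 0.0], [0.0, -0.001, -1.0]]
wrist_force: [1.1, 0.4, 0.0]
grip_width: 0.999
```

Run:
```python
from h import *
c,p,d=grab("wrist"); cv2.imwrite("pics/w1.png",p); np.savez("pics/w1.npz",d=d,K=c["K"],pos=c["position"],R=c["orientation"]); print(monitor.get_obs()["ee_pos"])
```

```text
[ 515.72859706 -172.79762113  220.11616881]
```

Call:
{"method": "send_rows", "body": {"deltas": [87,-50,0,0,0,0,0,87,-50,0,0,0,0,0,87,-50,0,0,0,0,0,87,0,0,0,0,0,0,87,0,0,0,0,0,0]}}

```text
time: 1.2
ee_pos: [520.9, -319.8, 218.7]
ee_rot: [[-0.014, 1.0, 0.002], [1.0, 0.013, 0.005], [0.005, 0.002, -1.0]]
wrist_force: [0.6, 0.3, -0.2]
grip_width: 0.994
```

Run:
```python
from h import *
c,p,d=grab("wrist"); cv2.imwrite("pics/w2.png",p); np.savez("pics/w2.npz",d=d,K=c["K"],pos=c["position"],R=c["orientation"]); print(monitor.get_obs()["ee_pos"])
a=cv2.imread("pics/w1.png"); o=np.vstack([cv2.resize(a[:260],(576,292)),cv2.resize(p[:260],(576,292))]); cv2.imwrite("pics/v12.png",o)
```

```text
[ 521.11573475 -320.10839177  218.86045659]
```

View pics/v12.png

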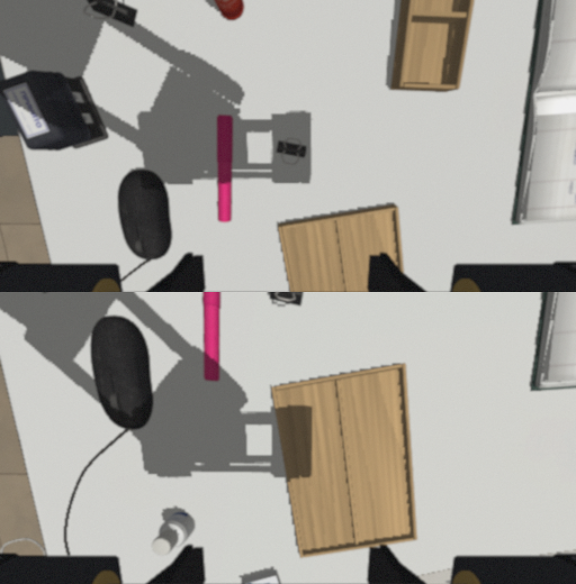

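Top panel (wrist view 1): the highlighter runs (225,116) to (225,220), the loose binder clip is at (291,149). Bottom panel (view 2): the tray corners are near (273,94), (404,72), (414,245), (301,263), ridge (337,90) to (355,251) (rows relative to panel), and the corrector at (175,240).

```bash
cat >> h.py <<'E'
def load(n):
    z=np.load(f"pics/{n}.npz"); return dict(K=z["K"],position=z["pos"],orientation=z["R"]),cv2.imread(f"pics/{n}.png"),z["d"]
def tri(c1,a,c2,b):
    r1=world(c1,1.,*a)-c1["position"]; r2=world(c2,1.,*b)-c2["position"]
    s=np.linalg.lstsq(np.stack([r1,-r2],1),c2["position"]-c1["position"],rcond=None)[0]
    p,q=c1["position"]+s[0]*r1,c2["position"]+s[1]*r2; return (p+q)/2,np.linalg.norm(p-q)
E
python3 - <<'E'
from h import *
c1,p1,d1=load("w1"); c2,p2,d2=load("w2")
f=lambda u,v:(u/1.125-.05,v/1.125-.05)
print("hl end",tri(c1,f(225,220),c2,f(212,88)))
print("traycorner tl",tri(c1,f(279,222),c2,f(273,94)), "tr",tri(c1,f(396,206),c2,f(404,72)))
hsv=cv2.cvtColor(p1,cv2.COLOR_BGR2HSV); m=((hsv[...,0]>155)&(hsv[...,0]<176)&(hsv[...,1]>150)); m[:80]=0; m[:,:150]=0; m[:,300:]=0
n,l,s,_=cv2.connectedComponentsWithStats(m.astype(np.uint8)); k=1+s[1:,4].argmax(); m=l==k; v,u=np.nonzero(m); print(s[k])
W=world_grid(c1,d1,*np.mgrid[:384,:512][::-1])[m]; print("z",np.percentile(W[:,2],[5,50,95]))
pl=np.array([plane(c1,a,b,10)[:2] for a,b in zip(u,v)]).astype(np.float32); print(cv2.minAreaRect(pl))
cs=[plane(c2,*f(*q),14) for q in[(273,94),(404,72),(414,245),(301,263)]]; cs=np.array(cs); print(cs.round(1),cs.mean(0), np.linalg.norm(cs-np.roll(cs,-1,0),axis=1))
a,b=plane(c2,*f(337,90),9),plane(c2,*f(355,251),9); print("ridge",a,b,(a+b)/2,np.degrees(np.arctan2(*(a-b)[:2])))
W2=world_grid(c2,d2,*np.mgrid[:384,:512][::-1]); 
m=(W2[...,0]>530)&(W2[...,0]<570)&(W2[...,1]>-340)&(W2[...,1]<-260); print("tray floor z",np.median(W2[m][:,2]))
m=(W2[...,0]>460)&(W2[...,0]<490)&(W2[...,1]>-340)&(W2[...,1]<-260); print("desk z",np.median(W2[m][:,2]))
E
```

```text
hl end (array([ 441.47470514, -208.02033527,    6.88228104]), np.float64(0.5701168526190173))
traycorner tl (array([ 505.08470495, -212.33437857,   -1.28511754]), np.float64(0.015471863189660954)) tr (array([ 641.36023534, -189.49883237,    6.58058395]), np.float64(0.5848627649269288))
[ 194  103   12   94 1012]
z [13.61185584 16.34509897 18.20254433]
((444.1814880371094, -149.55723571777344), (116.8839111328125, 13.68526554107666), 87.23602294921875)
[[ 505.6 -213.6   14. ]
 [ 639.2 -190.6   14. ]
 [ 671.8 -377.7   14. ]
 [ 539.8 -402.4   14. ]] [ 589.11964808 -296.0669799    14.        ] [135.57260761 189.97727294 134.32620755 191.8131362 ]
ridge [ 572.53687972 -208.2733143     9.        ] [ 604.21909044 -388.1334786     9.        ] [ 588.37798508 -298.20339645    9.        ] -9.990116643875954
tray floor z 317.5184611128034
desk z 311.8955566872303
```

Call:
{"method": "send_rows", "body": {"deltas": [50,43,-19,20,0,0,1,50,43,-19,30,0,0,1,50,43,-19,30,0,0,1,50,43,-18,30,0,0,0.6,50,0,0,0,0,0,0]}}

```text
time: 1.75
ee_pos: [452.4, -148.2, 114.8]
ee_rot: [[0.044, 0.999, 0.006], [0.999, -0.044, 0.001], [0.001, 0.006, -1.0]]
wrist_force: [-0.2, 0.0, -1.2]
grip_width: 0.638
```

Call:
{"method": "send_rows", "body": {"deltas": [45,-1.7,-8,40,0,0,0,45,0,0,40,0,0,0,45,0,0,0,0,0,0]}}

```text
time: 2.05
ee_pos: [447.2, -144.4, 34.4]
ee_rot: [[0.034, 0.999, 0.01], [0.999, -0.034, -0.001], [-0.0, 0.01, -1.0]]
wrist_force: [-0.5, 1.5, 0.3]
grip_width: 0.527
```

Run:
```python
from h import *
c,p,d=grab("wrist"); cv2.imwrite("pics/w3.png",p[60:]); o=monitor.get_obs(); print(o["ee_pos"],o["ee_rot"])
g=world_grid(c,d,*np.mgrid[:384,:512][::-1]); hsv=cv2.cvtColor(p,cv2.COLOR_BGR2HSV); m=(hsv[...,0]>155)&(hsv[...,0]<176)&(hsv[...,1]>150)&(g[...,2]<40)
W=g[m]; print(m.sum(),np.percentile(W,[2,50,98],axis=0).round(1))
for y in (-140,-120,-110,-100): 
    q=W[abs(W[:,1]-y)<5]; print(y,len(q),q[:,0].min() if len(q) else 0,q[:,0].max() if len(q) else 0)
```

```text
[ 447.95883935 -144.85451194   36.47228124] [[ 0.0335133   0.99936309  0.01225857]
 [ 0.99943678 -0.03348952 -0.00214031]
 [-0.00172841  0.01232339 -0.99992257]]
3035 [[ 436.6 -203.6   12.4]
 [ 444.4 -129.9   16.4]
 [ 452.6  -91.4   18.3]]
-140 306 436.8182645062739 451.516833043036
-120 367 437.5409694999876 452.7447697584983
-110 370 438.00533771314247 452.96750240106957
-100 395 438.4229830721793 453.87475966846176
```

View pics/w3.png

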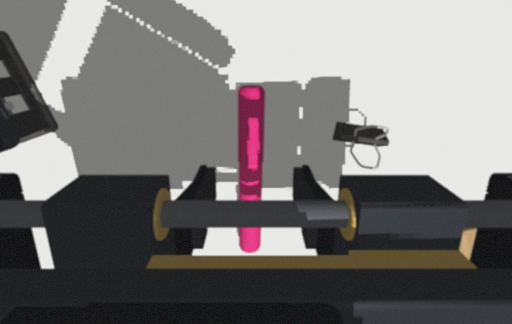

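The view shows the highlighter between the fingers (250,~170), the binder clip well outside (365,132).

Call:
{"method": "send_rows", "body": {"deltas": [45,-3.3,-3.5,15,0.7,0,0,45,0,0,16,0,0,0,14,0,0,0,0,0,0,14,0,0,0,0,0,0,14,0,0,0,0,0,0], "grip_force": 10}}

```text
time: 2.6
ee_pos: [451.6, -149.7, 14.3]
ee_rot: [[0.029, 0.999, 0.014], [1.0, -0.029, -0.011], [-0.01, 0.015, -1.0]]
wrist_force: [0.1, -0.0, 0.1]
grip_width: 0.329
```

Call:
{"method": "send_rows", "body": {"deltas": [14,0,0,0,0,0,0,14,0,0,0,0,0,0]}}

```text
time: 2.8
ee_pos: [452.8, -150.2, 16.7]
ee_rot: [[0.029, 0.999, 0.018], [1.0, -0.029, -0.013], [-0.012, 0.018, -1.0]]
wrist_force: [-1.1, -0.7, -0.7]
grip_width: 0.189
```

Call:
{"method": "send_rows", "body": {"deltas": [34,0,-8,2,1,-0.7,0,34,0,-1,8,0.3,0,0]}}

```text
time: 3.0
ee_pos: [444.9, -151.0, 8.0]
ee_rot: [[0.029, 1.0, -0.002], [0.999, -0.029, -0.027], [-0.027, -0.001, -1.0]]
wrist_force: [0.1, 0.8, 0.5]
grip_width: 0.298
```

Run:
```python
from h import *
for i in range(4):
    o=monitor.get_obs(); print(o["ee_pos"].round(2),o["ee_rot"][:,2].round(4),o["qvel"].round(3),o["grip_width"]); imaging.camera("wrist")
```

```text
[ 444.88 -151.01    8.04] [-0.0023 -0.0269 -0.9996] [-0.004  0.186 -0.027 -0.059 -0.154  0.062] 0.29768797400902236
[ 445.02 -151.14    6.79] [-0.0029 -0.0262 -0.9997] [-0.004  0.002 -0.008  0.02   0.018 -0.022] 0.3330557593235754
[ 445.08 -151.15    6.88] [-0.0029 -0.0259 -0.9997] [-0.002 -0.003 -0.006  0.007  0.009 -0.007] 0.36184650406808166
[ 445.14 -151.2     7.01] [-0.0028 -0.0259 -0.9997] [ 0.001 -0.006 -0.003  0.     0.004  0.002] 0.3674543849145665
```

Call:
{"method": "send_rows", "body": {"deltas": [34,0,-1,3,0,1.5,0,14,0,-0.5,1.5,0.1,0.1,0,14,0,-0.5,1,0.1,0.1,0,14,0,-0.5,1,0.1,0.1,0,14,0,-0.5,1,0.1,0.1,0]}}

```text
time: 3.7
ee_pos: [444.4, -151.7, 0.3]
ee_rot: [[0.031, 1.0, -0.004], [0.999, -0.031, 0.006], [0.006, -0.005, -1.0]]
wrist_force: [1.6, 4.4, 19.9]
grip_width: 0.194
```

Call:
{"method": "send_rows", "body": {"deltas": [14,0,0,-3,0,0,0,14,0,0,-20,0,0,0,14,0,0,-40,0,0,0]}}

```text
time: 4.0
ee_pos: [442.4, -150.3, 61.6]
ee_rot: [[0.031, 0.999, -0.012], [0.999, -0.031, 0.011], [0.011, -0.013, -1.0]]
wrist_force: [0.2, -0.1, -0.6]
grip_width: 0.194
```

Run:
```python
from h import *
imaging.camera("side")
for i in range(1):
    o=monitor.get_obs(); print(o["ee_pos"].round(2),o["ee_rot"].round(4),o["wrist_force"],o["grip_width"]*87); c,p,d=grab("wrist")
g=world_grid(c,d,*np.mgrid[:384,:512][::-1]); hsv=cv2.cvtColor(p,cv2.COLOR_BGR2HSV); m=(hsv[...,0]>155)&(hsv[...,0]<176)&(hsv[...,1]>150)&(g[...,2]<150)
W=g[m]; print(m.sum(),np.percentile(W,[2,50,98],axis=0).round(1))
```

```text
[ 445.41 -151.9    67.34] [[ 0.0301  0.9995 -0.0033]
 [ 0.9995 -0.0301  0.0051]
 [ 0.005  -0.0034 -1.    ]] [ 0.60572829 -0.10136115  2.89056034] 17.066430149041516
4000 [[ 437.7 -188.5   79.2]
 [ 445.3 -126.6   83.3]
 [ 452.9  -92.7   85.3]]
```

Call:
{"method": "send_rows", "body": {"deltas": [14,-37,28.5,0,0,0,0,14,-37,28.5,0,0,0,0,14,-37,28.5,0,0,0,0,14,-37,28.5,0,0,0,-5,14,0,0,0,0,0,-6]}}

```text
time: 4.6
ee_pos: [555.5, -305.4, 63.0]
ee_rot: [[-0.17, 0.985, -0.006], [0.985, 0.17, 0.005], [0.006, -0.005, -1.0]]
wrist_force: [-0.7, 0.7, -0.3]
grip_width: 0.197
```

```bash
cat >> h.py <<'E'
def to(x,y,z=None,yaw=None):
    """settle, then tool-frame shift/turn needed to bring TCP to x,y,z pointing down with tool x axis at yaw deg from +y (ccw)"""
    imaging.camera("side"); o=monitor.get_obs(); p,R=o["ee_pos"],o["ee_rot"]
    t=np.array([x,y,p[2] if z is None else z]); a=np.radians(0 if yaw is None else yaw)
    if yaw is None: a=np.arctan2(-R[0,0],R[1,0])
    Rt=np.array([[-np.sin(a),np.cos(a),0],[np.cos(a),np.sin(a),0],[0,0,-1]])
    from scipy.spatial.transform import Rotation as Ro
    print("pos",p.round(1),"yaw",np.degrees(np.arctan2(-R[0,0],R[1,0])).round(1),"F",o["wrist_force"].round(1),"w",round(o["grip_width"]*87,1))
    print("shift",(R.T@(t-p)).round(1),"turn",np.degrees(Ro.from_matrix(R.T@Rt).as_rotvec()).round(1))
E
python3 -c "
from h import *
to(555,-305,40,10)"
```

```text
pos [ 552.6 -301.9   62.2] yaw 10.0 F [-0.2  1.6 -0.5] w 17.1
shift [-3.7  2.  22.1] turn [-0.6 -0.7  0. ]
```

Call:
{"method": "send_rows", "body": {"deltas": [14,-4,2,22,-0.6,-0.7,0,14,0,0,15,0,0,0]}}

```text
time: 4.85
ee_pos: [554.9, -305.2, 24.5]
ee_rot: [[-0.171, 0.985, 0.001], [0.985, 0.171, -0.001], [-0.001, 0.001, -1.0]]
wrist_force: [-0.4, 0.8, -0.3]
grip_width: 0.194
```

```bash
python3 -c "
from h import *
to(555,-305,7,10)"
```

```text
pos [ 553.6 -304.    22.3] yaw 9.8 F [ 0.4  0.3 -1.4] w 17.3
shift [-1.3  1.2 15.3] turn [-0.1 -0.1 -0.2]
```

Call:
{"method": "send_rows", "body": {"deltas": [14,-1.3,1.2,13,0,0,0,14,0,0,1,0,0,0]}}

```text
time: 5.1
ee_pos: [553.2, -302.8, 5.9]
ee_rot: [[-0.17, 0.985, -0.006], [0.985, 0.17, 0.005], [0.006, -0.005, -1.0]]
wrist_force: [-0.3, 0.5, -0.4]
grip_width: 0.199
```

```bash
python3 -c "
from h import *
to(555,-305,6,10)"
```

```text
pos [ 553.8 -303.1    6.7] yaw 9.8 F [ 1.   0.7 -0.2] w 17.4
shift [-2.   0.9  0.7] turn [-0.2 -0.3 -0.2]
```

Call:
{"method": "send_rows", "body": {"deltas": [26,0,0,0.5,0,0,0,26,0,0,0,0,0,0,26,0,0,0,0,0,0,26,0,0,-15,0,0,0,26,0,0,-40,0,0,0]}}

```text
time: 5.65
ee_pos: [551.7, -301.0, 60.3]
ee_rot: [[-0.17, 0.985, -0.011], [0.985, 0.17, 0.009], [0.011, -0.01, -1.0]]
wrist_force: [-0.2, 0.4, -0.0]
grip_width: 0.298
```

Call:
{"method": "send_rows", "body": {"deltas": [30,0,0,-50,0,0,0,40,0,0,-50,0,0,5,40,30,-10,-20,0,0,5,40,50,-30,0,0,0,0,40,50,-30,0,0,0,0]}}

```text
time: 6.15
ee_pos: [492.1, -184.8, 198.0]
ee_rot: [[0.018, 1.0, 0.016], [1.0, -0.018, -0.011], [-0.01, 0.016, -1.0]]
wrist_force: [1.2, 1.3, 0.1]
grip_width: 0.453
```

```bash
python3 -c "
from h import *
to(330,250,200,20)
c,p,d=grab('scene'); cv2.imwrite('pics/s4.png',cv2.resize(p[160:280,230:430],(800,480),interpolation=cv2.INTER_CUBIC))"
```

```text
pos [ 482.6 -174.1  196.1] yaw -0.8 F [-5.7  6.2 -1.9] w 40.2
shift [ 421.8 -158.8   -3.5] turn [  0.1  -0.1 -20.8]
```

View pics/s4.png

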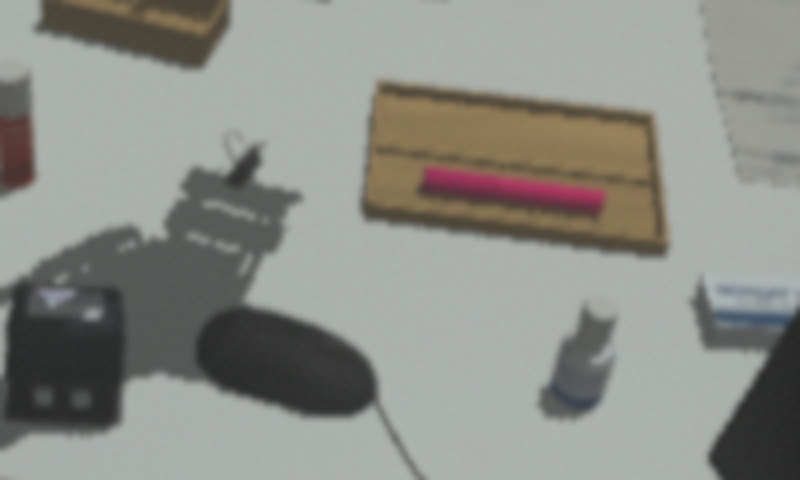

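Call:
{"method": "send_rows", "body": {"deltas": [40,48,-10,0,0,0,0,40,48,-12,0,0,0,0,40,48,-12,0,0,0,0,40,48,-14,0,0,0,0,40,48,-14,0,0,0,0]}}

```text
time: 6.75
ee_pos: [433.8, 54.7, 201.3]
ee_rot: [[0.023, 0.999, 0.023], [1.0, -0.023, -0.01], [-0.01, 0.024, -1.0]]
wrist_force: [0.2, 0.1, -0.5]
grip_width: 0.46
```

Call:
{"method": "send_rows", "body": {"deltas": [30,48,-14,0,0,0,0,30,48,-14,0,0,0,0,30,48,-14,0,0,0,0,30,40,-10,15,0,0,6,30,0,0,15,0,0,6]}}

```text
time: 7.25
ee_pos: [389.4, 247.7, 176.3]
ee_rot: [[0.232, 0.972, 0.043], [0.973, -0.232, -0.004], [0.006, 0.043, -0.999]]
wrist_force: [-0.1, -0.8, 0.4]
grip_width: 0.349
```

Run:
```python
from h import *
to(343,297,60,-12.7)
c,p,d=grab('wrist'); cv2.imwrite('pics/w5.png',p[:320]); np.savez("pics/w5.npz",d=d,K=c["K"],pos=c["position"],R=c["orientation"])
```

```text
pos [388.7 245.8 174.4] yaw -13.6 F [ 0.1  0.1 -1.4] w 30.1
shift [ 38.7 -61.1 112.2] turn [ 2.3 -0.1 -0.9]
```

View pics/w5.png

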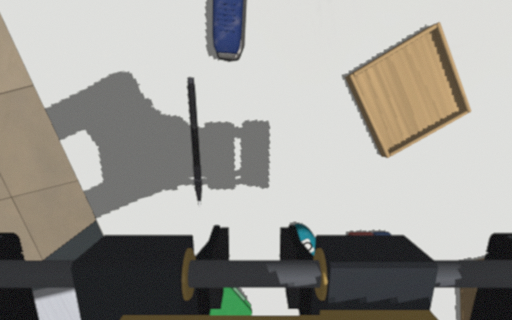

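Pen runs (192,78) to (199,202); dish corners (347,75), (438,26), (469,110), (387,157); stapler at (229,30).

Run:
```python
from h import *
c,p,d=load('w5'); p=imaging.calibration  # c as saved
a,b=plane(c,192,78,5),plane(c,199,202,5); print(a,b,(a+b)/2,np.linalg.norm(a-b),"yaw",np.degrees(np.arctan2(-(a-b)[0],(a-b)[1])))
q=np.array([plane(c,*k,16) for k in[(347,75),(438,26),(469,110),(387,157)]]); print(q.round(1),q.mean(0),np.linalg.norm(q-np.roll(q,-1,0),axis=1))
for k in [(195,140),(193,100),(400,80)]: print(at(c,d,*k), np.median(d[k[1]-1:k[1]+2,k[0]-1:k[0]+2]))
s=imaging.calibration("side")
for w,(u,v) in (("s end1",(306,289)),("s end2",(289,330))): print(plane(s,u,v,5))
print(tri(c,(192,78),s,(288,331)),tri(c,(199,202),s,(307,287)))
```

```text
[356.95165759 364.63549235   5.        ] [325.59726529 233.04314439   5.        ] [341.27446144 298.83931837   5.        ] 135.27617661242442 yaw -13.401925340872266
[[512.6 329.5  16. ]
 [608.4 353.4  16. ]
 [636.4 264.2  16. ]
 [543.6 235.   16. ]] [575.24697904 295.55679402  16.        ] [98.76306201 93.5049913  97.23598305 99.44224411]
[342.400212   302.94142976   9.40824055] 321.61398
[352.22423138 343.17427371   9.04696885] 310.61786
[572.05200296 311.59852188   4.22295446] 317.85645
[328.31590629 243.41192345   5.        ]
[354.29591972 359.07548603   5.        ]
(array([356.58302335, 364.20911748,   7.58514075]), np.float64(1.4016427990193816)) (array([325.573921  , 232.25656994,   1.15118742]), np.float64(1.6646420632629613))
```

Call:
{"method": "send_rows", "body": {"deltas": [30,20,-29,25,2.3,0,0,30,20,-29,40,0,0,0,30,0,0,40,0,0,0]}}

```text
time: 7.65
ee_pos: [351.9, 299.8, 74.4]
ee_rot: [[0.227, 0.974, 0.019], [0.974, -0.227, 0.011], [0.015, 0.016, -1.0]]
wrist_force: [-0.6, -0.6, 0.2]
grip_width: 0.343
```

Run:
```python
from h import *
to(341.3,298.8,2.5,-13.4)
c,p,d=grab('wrist'); m=(p.max(2)<70)
g=world_grid(c,d,*np.mgrid[:384,:512][::-1]); m&=(g[...,2]<14)&(g[...,2]>3)&(abs(g[...,0]-342)<30)&(abs(g[...,1]-299)<80); W=g[m]
for y in range(240,371,20):
    q=W[abs(W[:,1]-y)<6]; print(y,len(q),q[:,0].mean() if len(q) else 0, np.median(q[:,2]) if len(q) else 0)
```

```text
pos [350.5 297.6  68.5] yaw -13.2 F [-0.5  0.3 -3.7] w 30.1
shift [-1.4 -9.8 66. ] turn [ 0.5 -0.4  0.2]
240 0 0 0
260 12 329.46305176415837 7.68017766634199
280 116 336.27023610353575 8.716300646437062
300 131 341.00250292373914 8.718122013044422
320 153 345.4724146442722 8.697835127920598
340 152 349.97123961956555 8.714893990595968
360 81 353.3581992672164 8.555897683171878
```

Call:
{"method": "send_rows", "body": {"deltas": [30,-1,-9.5,20,0.5,-0.4,0,30,0,0,25,0,0,0]}}

```text
time: 7.95
ee_pos: [346.6, 298.7, 29.5]
ee_rot: [[0.23, 0.973, 0.007], [0.973, -0.23, 0.004], [0.005, 0.006, -1.0]]
wrist_force: [0.1, 0.5, 0.4]
grip_width: 0.346
```

```bash
python3 -c "
from h import *
to(341.3,298.8,3,-13.4)"
```

```text
pos [346.6 298.2  26.9] yaw -13.3 F [ 0.1  0.4 -1.8] w 29.9
shift [-0.7 -5.4 23.8] turn [ 0.2 -0.2  0.1]
```

Call:
{"method": "send_rows", "body": {"deltas": [30,-0.7,-5.5,8,0.2,-0.2,0,30,0,-1,12,0,0,0]}}

```text
time: 8.2
ee_pos: [344.0, 299.1, 9.8]
ee_rot: [[0.233, 0.973, 0.007], [0.973, -0.233, 0.003], [0.004, 0.006, -1.0]]
wrist_force: [0.4, 0.5, 1.1]
grip_width: 0.347
```

```bash
python3 -c "
from h import *
to(341.3,298.8,3,-13.4)"
```

```text
pos [343.7 298.9   8.4] yaw -13.4 F [-0.3 -0.4 -0.7] w 29.8
shift [-0.7 -2.4  5.3] turn [ 0.3 -0.2 -0.1]
```

Call:
{"method": "send_rows", "body": {"deltas": [30,0,-2.4,5.5,0.3,-0.2,0,6,0,-0.5,1,0,0,0,6,0,-0.3,0.6,0,0,0,6,0,0,0.3,0,0,0,6,0,0,0.3,0,0,0]}}

```text
time: 8.75
ee_pos: [342.1, 300.2, 2.2]
ee_rot: [[0.232, 0.973, 0.002], [0.973, -0.232, 0.001], [0.002, 0.002, -1.0]]
wrist_force: [0.5, -1.1, 2.3]
grip_width: 0.108
```

```bash
python3 -c "
from h import *
imaging.camera('side');imaging.camera('side');to(341.3,298.8,3,-13.4)"
```

```text
pos [342.1 300.2   2.2] yaw -13.4 F [-1.3  0.2  1.8] w 9.0
shift [-1.5 -0.5 -0.8] turn [ 0.1 -0.1 -0. ]
```

Call:
{"method": "send_rows", "body": {"deltas": [6,0,0,-10,0,0,0,6,0,0,-45,0,0,0,6,0,0,-45,0,0,0,6,0,0,-45,0,0,0,6,-20,20,-20,0,0,0]}}

```text
time: 9.4
ee_pos: [353.3, 275.6, 170.9]
ee_rot: [[0.229, 0.973, -0.008], [0.973, -0.229, -0.003], [-0.005, -0.007, -1.0]]
wrist_force: [1.6, -0.0, -0.4]
grip_width: 0.107
```

Run:
```python
from h import *
to(622,-291.6,150,10)
c,p,d=grab('wrist'); m=(p.max(2)<80)
z0=monitor.get_obs()["ee_pos"]
g=world_grid(c,d,*np.mgrid[:384,:512][::-1]); m&=(abs(g[...,2]-z0[2])<20)&(abs(g[...,0]-z0[0])<40)&(g[...,1]>z0[1]+15)&(g[...,1]<z0[1]+100); W=g[m]
print(len(W), W.min(0),W.max(0),W.mean(0))
```

```text
pos [357.4 273.  172.6] yaw -13.4 F [ 2.2 -1.1  0.4] w 9.2
shift [-488.   387.9   24.5] turn [ -0.1   0.2 -23.4]
1212 [357.03489319 288.73784649 175.18538666] [374.94307844 339.38773216 181.04205138] [366.31177673 313.7122467  178.5846725 ]
```

Call:
{"method": "send_rows", "body": {"deltas": [6,-37.5,30,0,0,0,0,6,-37.5,30,0,0,0,0,6,-37.5,30,0,0,0,0,6,-37.5,30,0,0,0,0,6,-37.5,30,0,0,0,0]}}

```text
time: 10.0
ee_pos: [455.6, 56.9, 170.1]
ee_rot: [[0.223, 0.975, -0.008], [0.975, -0.223, 0.001], [-0.001, -0.008, -1.0]]
wrist_force: [1.6, 0.1, -1.0]
grip_width: 0.104
```

Call:
{"method": "send_rows", "body": {"deltas": [6,-37.5,30,0,0,0,0,6,-37.5,30,0,0,0,0,6,-37.5,30,0,0,0,0,6,-37.5,30,0,0,0,0,6,-37.5,30,0,0,0,0]}}

```text
time: 10.5
ee_pos: [557.4, -165.3, 163.6]
ee_rot: [[0.227, 0.974, -0.019], [0.974, -0.227, 0.008], [0.003, -0.02, -1.0]]
wrist_force: [1.2, -0.2, 0.5]
grip_width: 0.102
```

```bash
python3 -c "
from h import *
to(622.5,-290,60,10)"
```

```text
pos [ 562.9 -174.1  164. ] yaw -13.3 F [ 5.  -5.4  0.2] w 9.4
shift [-98.7  85.7 103.5] turn [ -0.6   0.1 -23.3]
```

Call:
{"method": "send_rows", "body": {"deltas": [6,-36,31,0,0,0,0,6,-36,31,0,0,0,0,6,-26,23,25,0,0,-7.8,6,0,0,30,0,0,-7.8,6,0,0,30,-0.6,0,-7.7]}}

```text
time: 11.05
ee_pos: [620.6, -286.8, 74.6]
ee_rot: [[-0.181, 0.983, 0.003], [0.983, 0.181, 0.001], [-0.0, 0.003, -1.0]]
wrist_force: [0.5, 0.7, -0.9]
grip_width: 0.103
```

```bash
python3 -c "
from h import *
to(622.5,-290,25,10)"
```

```text
pos [ 616.7 -284.8   68.5] yaw 10.7 F [-0.7 -0.4 -3.1] w 9.3
shift [-6.5  5.  43.4] turn [-0.3 -0.4  0.7]
```

Call:
{"method": "send_rows", "body": {"deltas": [6,-6.5,5,20,-0.3,-0.4,0.7,6,0,0,22,0,0,0]}}

```text
time: 11.3
ee_pos: [622.0, -288.6, 24.8]
ee_rot: [[-0.167, 0.986, -0.002], [0.986, 0.167, 0.002], [0.002, -0.001, -1.0]]
wrist_force: [-0.3, 0.0, -1.3]
grip_width: 0.103
```

```bash
python3 -c "
from h import *
to(622.5,-290,7,10)"
```

```text
pos [ 619.4 -286.6   20.9] yaw 9.6 F [-0.7  0.9 -3. ] w 9.0
shift [-4.   2.6 13.8] turn [-0.4 -0.4 -0.4]
```

Call:
{"method": "send_rows", "body": {"deltas": [6,-3,2.6,9,-0.4,-0.4,-0.4,6,0,0.5,4,0,0,0]}}

```text
time: 11.55
ee_pos: [622.2, -287.2, 6.8]
ee_rot: [[-0.173, 0.985, -0.002], [0.985, 0.173, 0.002], [0.003, -0.002, -1.0]]
wrist_force: [0.2, 1.1, -0.0]
grip_width: 0.101
```

```bash
python3 -c "
from h import *
to(622.5,-290,7,10)"
```

```text
pos [ 622.4 -287.2    6.8] yaw 9.9 F [ 0.2 -0.3  0.1] w 9.2
shift [-2.8 -0.4 -0.2] turn [-0.1 -0.2 -0.1]
```

Call:
{"method": "send_rows", "body": {"deltas": [20,0,0,0.3,0,0,0,20,0,0,0,0,0,0,20,0,0,0,0,0,0,20,0,0,-15,0,0,0,20,0,0,-40,0,0,0]}}

```text
time: 12.1
ee_pos: [620.6, -285.5, 61.8]
ee_rot: [[-0.172, 0.985, -0.007], [0.985, 0.172, 0.006], [0.007, -0.006, -1.0]]
wrist_force: [-0.1, 0.0, -0.6]
grip_width: 0.226
```

Call:
{"method": "send_rows", "body": {"deltas": [30,0,0,-50,0,0,5,50,0,-10,-50,0,0,5,50,35,-32,-20,0,0,0,50,38,-32,0,0,0,0,50,38,-32,0,0,0,0]}}

```text
time: 12.6
ee_pos: [525.6, -183.8, 198.2]
ee_rot: [[0.015, 1.0, 0.022], [1.0, -0.015, -0.013], [-0.013, 0.022, -1.0]]
wrist_force: [0.8, 0.5, 0.0]
grip_width: 0.546
```

Run:
```python
from h import *
to(457,-70,170,0)
c,p,d=grab('scene'); cv2.imwrite('pics/s6.png',cv2.resize(p[160:280,310:430],(480,480),interpolation=cv2.INTER_CUBIC))
```

```text
pos [ 515.3 -174.1  196. ] yaw -0.7 F [-7.   5.6 -3.1] w 48.6
shift [103.4 -59.7  25.5] turn [ 0.4  0.1 -0.7]
```

View pics/s6.png

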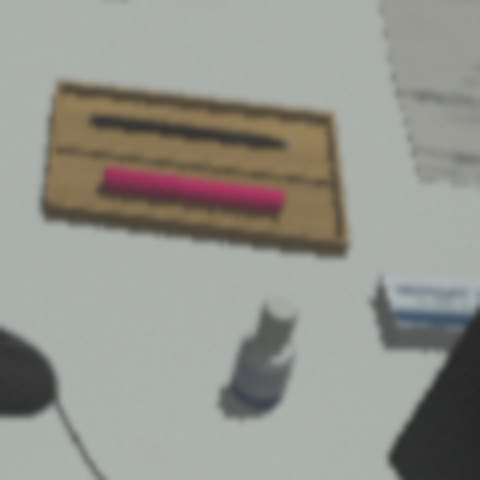

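Both pens lie in their own lanes. On to the glue stick.

Call:
{"method": "send_rows", "body": {"deltas": [50,35,-20,0,0,0,0,50,35,-20,0,0,0,0,50,33,-18,15,0,0,0,50,0,0,10,0.5,0,0]}}

```text
time: 13.1
ee_pos: [462.0, -72.1, 176.1]
ee_rot: [[0.013, 1.0, 0.013], [1.0, -0.013, -0.011], [-0.011, 0.013, -1.0]]
wrist_force: [-0.4, -0.1, -0.4]
grip_width: 0.572
```

Run:
```python
from h import *
to(457,20,150,0)
c,p,d=grab('wrist'); cv2.imwrite('pics/w7.png',p); np.savez("pics/w7.npz",d=d,K=c["K"],pos=c["position"],R=c["orientation"])
g=world_grid(c,d,*np.mgrid[:384,:512][::-1])
m=(g[...,2]>84)&(g[...,2]<97)&(abs(g[...,0]-457)<40)&(abs(g[...,1]-15)<50)
v,u=np.nonzero(m); W=g[m]; print(len(W),np.median(W[:,2])); (cx,cy),r=cv2.minEnclosingCircle(np.stack([u,v],1).astype(np.float32)); print(cx,cy,r,plane(c,cx,cy,92),W.mean(0),W.min(0),W.max(0))
m=(g[...,2]<40)&(g[...,2]>24)&(g[...,0]>600)&(g[...,0]<720)&(abs(g[...,1])<100); W=g[m]; print(len(W)); print(cv2.minAreaRect(W[:,:2].astype(np.float32)), np.median(W[:,2]))
cv2.imwrite('pics/w7v.png',p[:280])
```

```text
pos [464.8 -74.3 175.6] yaw -0.8 F [ 0.8 -0.9 -0.3] w 50.1
shift [94.5 -9.5 24.3] turn [ 0.9  0.7 -0.8]
925 91.6735048775443
241.0 87.0 17.720144271850586 [456.33313617  17.84936092  92.        ] [456.19513087  17.79831317  91.60256417] [443.56965665   5.15428339  84.3062051 ] [468.9759393  30.4512185  94.1295091]
2656
((655.9356079101562, 2.4847259521484375), (132.0387420654297, 61.78514099121094), 88.39314270019531) 29.267855967926494
```

View pics/w7v.png

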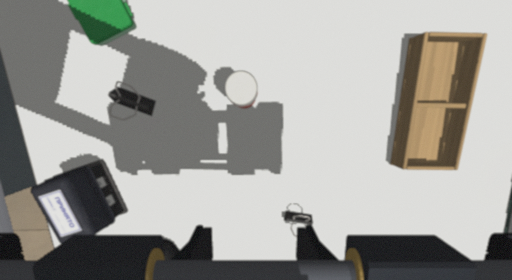

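Glue stick top at (241,88); stand at right (440,100), fully visible.

Call:
{"method": "send_rows", "body": {"deltas": [50,31,-3,8,0.9,0.7,-0.8,50,31,-3,8,0,0,0,50,31,-3,10,0,0,0]}}

```text
time: 13.5
ee_pos: [468.8, 11.2, 153.2]
ee_rot: [[0.009, 1.0, 0.019], [1.0, -0.009, -0.008], [-0.008, 0.02, -1.0]]
wrist_force: [0.1, 0.5, -1.2]
grip_width: 0.575
```

Run:
```python
from h import *
to(456.3,17.8,80,-1.6)
```

```text
pos [466.2  15.3 151.7] yaw -0.4 F [-0.7  2.7 -1.2] w 50.1
shift [  2.7 -10.9  71.5] turn [0.8 0.2 1.2]
```

Call:
{"method": "send_rows", "body": {"deltas": [50,2.7,-11,5,0.9,0.2,1.2,50,0,-1,25,0.2,0.1,0]}}

```text
time: 13.75
ee_pos: [459.0, 17.0, 123.9]
ee_rot: [[0.029, 1.0, 0.005], [1.0, -0.029, -0.001], [-0.001, 0.005, -1.0]]
wrist_force: [0.8, -0.7, -0.0]
grip_width: 0.578
```

Run:
```python
from h import *
to(456.3,17.8,52,-1.6)
```

```text
pos [457.   16.8 120.2] yaw -1.7 F [-0.2  0.9 -1.5] w 49.7
shift [ 1.  -0.6 68.2] turn [-0.1 -0.  -0.1]
```

Call:
{"method": "send_rows", "body": {"deltas": [50,1,-1.5,25,0,0,0,50,0,-1,23,0,0,0,50,0,-1,14,0,0,0]}}

```text
time: 14.1
ee_pos: [458.3, 13.4, 58.6]
ee_rot: [[0.035, 0.999, 0.005], [0.999, -0.035, -0.002], [-0.002, 0.005, -1.0]]
wrist_force: [0.3, 0.5, -0.1]
grip_width: 0.568
```

Run:
```python
from h import *
to(456.3,17.8,52,-1.6)
```

```text
pos [457.3  13.4  57.2] yaw -2.0 F [-0.9  0.  -1.5] w 50.0
shift [ 4.4 -1.2  5.2] turn [ 0.1  0.1 -0.4]
```

Adjust and close.

Call:
{"method": "send_rows", "body": {"deltas": [50,4.5,-1.2,5,0,0,-0.4,22,0,0,0.5,0,0,0,22,0,0,0.3,0,0,0,22,0,0,0.3,0,0,0,22,0,0,0.3,0,0,0], "grip_force": 15}}

```text
time: 14.65
ee_pos: [459.3, 15.4, 52.7]
ee_rot: [[0.032, 0.999, 0.007], [0.999, -0.032, -0.003], [-0.002, 0.007, -1.0]]
wrist_force: [-0.1, 0.4, 0.6]
grip_width: 0.306
```

Run:
```python
from h import *
for i in range(3): imaging.camera("side")
to(456.3,17.8,52,-1.6)
```

```text
pos [459.3  15.4  52.5] yaw -1.8 F [ 0.4 -0.4  3.8] w 25.9
shift [ 2.3 -3.1  0.5] turn [ 0.4  0.1 -0.2]
```

Call:
{"method": "send_rows", "body": {"deltas": [22,0,0,-10,0,0,0,22,0,0,-35,0,0,0,22,0,0,-20,0,0,0,22,6,40,0,0,0,0,22,6,45,0,0,0,0]}}

```text
time: 15.35
ee_pos: [536.2, 26.4, 121.2]
ee_rot: [[0.033, 0.999, -0.008], [0.999, -0.033, -0.0], [-0.0, -0.008, -1.0]]
wrist_force: [1.0, -0.3, -0.3]
grip_width: 0.299
```

Call:
{"method": "send_rows", "body": {"deltas": [22,6,45,0,0,0,0,22,5,40,0,0,0,0,22,2,20,0,0,0,0]}}

```text
time: 15.65
ee_pos: [647.4, 37.1, 123.8]
ee_rot: [[0.032, 0.999, -0.003], [0.999, -0.032, -0.001], [-0.001, -0.003, -1.0]]
wrist_force: [-0.6, -0.7, -1.4]
grip_width: 0.297
```

Run:
```python
from h import *
to(656.9,34.5,75,-1.6)
```

```text
pos [650.5  37.  124.1] yaw -1.9 F [ 4.9 -0.7 -0.2] w 26.1
shift [-2.3  6.4 49.1] turn [ 0.1  0.  -0.3]
```

Call:
{"method": "send_rows", "body": {"deltas": [22,-4.5,6.4,15,0,0,0,22,0,0,20,0,0,0]}}

```text
time: 15.9
ee_pos: [659.1, 32.0, 90.7]
ee_rot: [[0.031, 0.999, 0.007], [1.0, -0.031, -0.002], [-0.001, 0.007, -1.0]]
wrist_force: [-0.7, 0.0, -1.0]
grip_width: 0.296
```

Run:
```python
from h import *
to(656.5,32.3,58,-1.6)
c,p,d=grab('side'); cv2.imwrite('pics/s8.png',cv2.resize(p[150:250,130:280],(750,500),interpolation=cv2.INTER_CUBIC))
```

```text
pos [655.2  32.6  86.4] yaw -1.8 F [-0.9  0.1 -3. ] w 25.9
shift [-0.2  1.4 28.4] turn [-0.1  0.  -0.2]
```

View pics/s8.png

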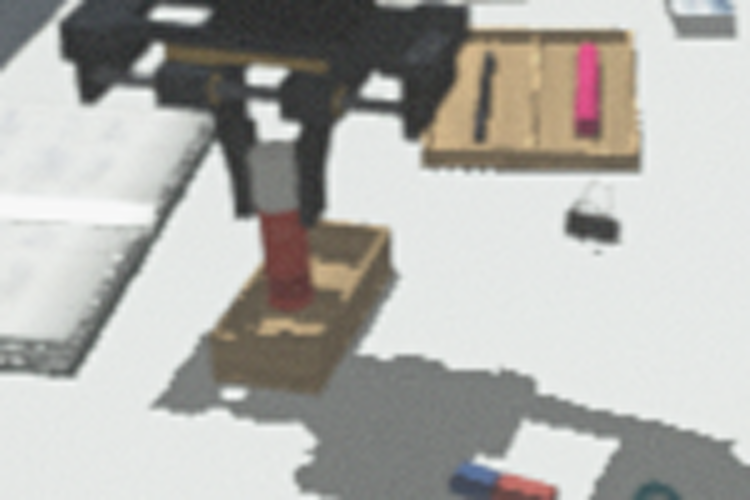

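The glue stick hangs upright over the near bay (base at (290,300)), clear of the walls.

Call:
{"method": "send_rows", "body": {"deltas": [22,0,1,18,0,0,0,22,0,0,6,0,0,0]}}

```text
time: 16.2
ee_pos: [652.6, 32.4, 62.7]
ee_rot: [[0.032, 0.999, -0.008], [0.999, -0.032, 0.0], [-0.0, -0.008, -1.0]]
wrist_force: [-0.3, -0.1, 0.0]
grip_width: 0.295
```

Run:
```python
from h import *
to(656.5,32.3,57,-1.6)
```

```text
pos [653.1  32.3  62.8] yaw -1.8 F [-0.8 -0.6 -1.1] w 26.1
shift [0.1 3.5 5.7] turn [-0.4  0.  -0.2]
```

Call:
{"method": "send_rows", "body": {"deltas": [22,0,2,5,-0.4,0,0,22,0,0,0.8,0,0,0]}}

```text
time: 16.45
ee_pos: [654.8, 32.0, 57.6]
ee_rot: [[0.032, 0.999, 0.001], [0.999, -0.032, -0.0], [-0.0, 0.001, -1.0]]
wrist_force: [0.0, -0.4, -0.8]
grip_width: 0.298
```

Run:
```python
from h import *
to(656.5,32.3,57,-1.6)
```

```text
pos [655.3  32.   58. ] yaw -1.8 F [ 0.3  0.  -0.4] w 25.6
shift [0.4 1.2 1. ] turn [ 0.1  0.  -0.2]
```

Call:
{"method": "send_rows", "body": {"deltas": [22,0,0,1.2,0,0,0,50,0,0,0,0,0,0,50,0,0,0,0,0,0,50,0,0,0,0,0,0,50,0,0,0,0,0,0]}}

```text
time: 17.0
ee_pos: [656.9, 31.9, 59.3]
ee_rot: [[0.032, 0.999, 0.006], [0.999, -0.032, -0.001], [-0.001, 0.006, -1.0]]
wrist_force: [1.0, 0.1, 0.7]
grip_width: 0.54
```

Call:
{"method": "send_rows", "body": {"deltas": [50,0,0,-15,0,0,0,50,0,0,-40,0,0,0,50,0,0,-50,0,0,0,50,0,-5,-30,0,0,0,50,-40,-30,0,0,0,0]}}

```text
time: 17.5
ee_pos: [623.2, -4.3, 202.2]
ee_rot: [[0.027, 1.0, 0.011], [1.0, -0.027, -0.001], [-0.0, 0.011, -1.0]]
wrist_force: [-0.6, -1.5, 0.5]
grip_width: 0.573
```

Call:
{"method": "send_rows", "body": {"deltas": [50,-40,-30,0,0,0,0,50,-40,-30,0,0,0,0,50,-40,-30,0,0,0,0,50,-40,-30,0,0,0,0,50,-40,-30,0,0,0,0]}}

```text
time: 18.0
ee_pos: [468.8, -202.9, 209.7]
ee_rot: [[0.019, 0.999, 0.027], [1.0, -0.019, -0.008], [-0.008, 0.027, -1.0]]
wrist_force: [0.2, -1.1, -0.4]
grip_width: 0.573
```

Run:
```python
from h import *
to(400,-400,190,0)
c,p,d=grab('side'); o=cv2.resize(p[150:250,130:280],(750,500),interpolation=cv2.INTER_CUBIC); cv2.imwrite('pics/s9.png',o)
g=world_grid(c,d,*np.mgrid[:384,:512][::-1]); m=(abs(g[...,0]-656)<45)&(abs(g[...,1]-32)<40)&(g[...,2]>50)&(g[...,2]<110); W=g[m]; print(len(W),W.min(0),W.max(0))
for lo,hi in((50,65),(75,90)): print(np.median(W[(W[:,2]>lo)&(W[:,2]<hi)],0))
```

```text
pos [ 464.6 -208.7  209.6] yaw -1.3 F [-3.3 -3.2  0.1] w 49.9
shift [-192.5  -60.7   20.4] turn [ 1.3  0.7 -1.3]
187 [639.12970588  20.9608596   50.32150307] [665.87154858  49.3249352   97.39399288]
[651.14337485  44.02848026  57.51156569]
[649.4100409   44.74385004  81.72768839]
```

Call:
{"method": "send_rows", "body": {"deltas": [50,-48,-4,5,1.3,0.7,0,50,-48,-4,5,0,0,0,50,-48,-4,0,0,0,0,50,-44,-2,0,0,0,0]}}

```text
time: 18.5
ee_pos: [449.2, -390.0, 203.8]
ee_rot: [[0.021, 1.0, 0.006], [1.0, -0.021, 0.005], [0.005, 0.006, -1.0]]
wrist_force: [1.4, 0.2, -0.5]
grip_width: 0.572
```

Run:
```python
from h import *
to(396,-366,100,0)
c,p,d=grab('wrist'); cv2.imwrite('pics/w10.png',p[:300])
g=world_grid(c,d,*np.mgrid[:384,:512][::-1])
m=(g[...,2]>62)&(g[...,2]<80)&(abs(g[...,0]-396)<50)&(abs(g[...,1]+366)<50)
v,u=np.nonzero(m); W=g[m]; print(len(W),np.median(W[:,2])); (cx,cy),r=cv2.minEnclosingCircle(np.stack([u,v],1).astype(np.float32)); print(cx,cy,r,plane(c,cx,cy,72),W.mean(0),W.min(0),W.max(0))
c2,_,d2=load("w2"); g2=world_grid(c2,d2,*np.mgrid[:384,:512][::-1]); m=(g2[...,2]>66)&(g2[...,2]<80)&(abs(g2[...,0]-396)<50)&(abs(g2[...,1]+366)<50); W=g2[m]; print("w2",len(W),W.mean(0))
```

```text
pos [ 449.6 -398.9  204.3] yaw -1.4 F [ 1.1 -5.4  0.7] w 50.2
shift [ 32.1 -55.2 103.7] turn [ 0.5  0.3 -1.4]
300 72.5103657008363
201.36175537109375 158.79954528808594 9.893795013427734 [ 397.88076956 -369.39308439   72.        ] [ 397.64596795 -369.51430535   71.94864794] [ 388.47632042 -379.03199282   62.26260632] [ 406.38438109 -360.79073157   74.61688908]
w2 238 [ 398.14459549 -368.665594     71.88306894]
```

View pics/w10.png

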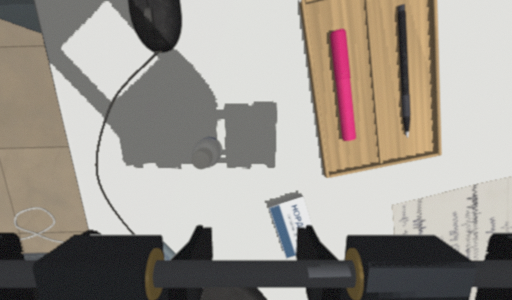

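Corrector cap at (202,159); tray with both pens intact.

Call:
{"method": "send_rows", "body": {"deltas": [50,14,-26,15,0.5,0.3,-0.7,50,15,-26,20,0,0,-0.7,50,0,0,20,0,0,0]}}

```text
time: 18.9
ee_pos: [400.8, -365.4, 151.9]
ee_rot: [[0.001, 1.0, 0.006], [1.0, -0.001, -0.001], [-0.001, 0.006, -1.0]]
wrist_force: [-0.5, 0.2, 0.3]
grip_width: 0.574
```

Run:
```python
from h import *
to(397.9,-369.2,75,0)
```

```text
pos [ 401.1 -365.2  149.2] yaw -0.1 F [ 0.   0.3 -2.2] w 50.1
shift [-4.  -3.6 74.2] turn [ 0.3 -0.  -0.1]
```

Call:
{"method": "send_rows", "body": {"deltas": [50,-4,-4,25,0.3,0,0,50,0,0,25,0,0,0,50,0,0,15,0,0,0]}}

```text
time: 19.25
ee_pos: [401.4, -368.9, 86.9]
ee_rot: [[-0.001, 1.0, 0.005], [1.0, 0.001, -0.005], [-0.005, 0.005, -1.0]]
wrist_force: [-0.1, 0.7, 0.1]
grip_width: 0.572
```

Run:
```python
from h import *
to(397.9,-369.2,50,0)
```

```text
pos [ 400.7 -367.9   85.2] yaw 0.1 F [ 0.9  0.4 -0.9] w 49.9
shift [-1.2 -3.  35.2] turn [0.2 0.1 0.1]
```

Call:
{"method": "send_rows", "body": {"deltas": [50,-1.2,-4,16,0.2,0.1,0,50,0,-1,16,0,0,0]}}

```text
time: 19.5
ee_pos: [399.0, -369.7, 55.4]
ee_rot: [[-0.003, 1.0, 0.003], [1.0, 0.003, -0.004], [-0.004, 0.003, -1.0]]
wrist_force: [-0.9, -0.3, 0.1]
grip_width: 0.572
```

Run:
```python
from h import *
to(397.9,-369.2,50,0)
```

```text
pos [ 398.3 -368.7   53.5] yaw 0.2 F [-0.1 -1.  -0.5] w 50.2
shift [-0.4 -0.4  3.5] turn [0.1 0.1 0.2]
```

Call:
{"method": "send_rows", "body": {"deltas": [15,0,-0.4,3.5,0,0,0,15,0,-0.3,0.5,0,0,0,15,0,-0.3,0.3,0,0,0,15,0,-0.3,0.3,0,0,0,15,0,0,0.3,0,0,0]}}

```text
time: 20.05
ee_pos: [400.0, -369.5, 52.3]
ee_rot: [[-0.005, 1.0, 0.005], [1.0, 0.005, -0.006], [-0.006, 0.005, -1.0]]
wrist_force: [-0.5, -0.4, -1.0]
grip_width: 0.222
```

Run:
```python
from h import *
for i in range(3): imaging.camera("side")
to(397.9,-369.2,50,0)
```

```text
pos [ 400.  -369.5   52.1] yaw 0.3 F [ 0.  -0.1  2.7] w 18.4
shift [ 0.3 -2.1  2.1] turn [0.3 0.3 0.3]
```

Call:
{"method": "send_rows", "body": {"deltas": [15,0,0,-10,0,0,0,15,0,0,-30,0,0,0,15,0,0,-40,0,0,0,15,0,0,-10,0,0,0,15,36,27,0,0,0,0]}}

```text
time: 20.75
ee_pos: [424.9, -336.5, 146.2]
ee_rot: [[0.002, 1.0, 0.004], [1.0, -0.002, -0.007], [-0.007, 0.004, -1.0]]
wrist_force: [0.3, 0.5, -0.5]
grip_width: 0.207
```

Call:
{"method": "send_rows", "body": {"deltas": [15,38,28,0,0,0,0,15,38,28,0,0,0,0,15,38,28,0,0,0,0,15,38,28,0,0,0,0,15,38,28,0,0,0,0]}}

```text
time: 21.25
ee_pos: [568.2, -142.6, 146.6]
ee_rot: [[0.01, 1.0, 0.005], [1.0, -0.01, -0.008], [-0.008, 0.005, -1.0]]
wrist_force: [1.7, -2.4, 0.6]
grip_width: 0.213
```

Run:
```python
from h import *
to(655,-29.5,110,-1.6)
c,p,d=grab('scene'); cv2.imwrite('pics/s11.png',p[120:260,200:440])
```

```text
pos [ 572.6 -136.2  146.8] yaw -0.4 F [3.6 1.8 0.6] w 18.8
shift [107.4  81.3  37.2] turn [0.6 0.2 1.2]
```

Call:
{"method": "send_rows", "body": {"deltas": [15,36,26,0,0.6,0.2,1.2,15,36,26,0,0,0,0,15,33,26,0,0,0,0,15,0,0,10,0,0,0]}}

```text
time: 21.75
ee_pos: [651.5, -34.0, 135.6]
ee_rot: [[0.026, 1.0, -0.005], [1.0, -0.026, -0.004], [-0.004, -0.004, -1.0]]
wrist_force: [-0.4, -0.3, 0.5]
grip_width: 0.219
```

Run:
```python
from h import *
to(655,-29.5,95,-1.6)
```

```text
pos [647.7 -35.5 132.6] yaw -1.5 F [-0.7 -0.5 -2.1] w 18.8
shift [ 6.3  7.7 37.5] turn [-0.7  0.3  0.1]
```

Call:
{"method": "send_rows", "body": {"deltas": [15,5,7.7,15,-0.5,0.3,0,15,0,0,20,0,0,0]}}

```text
time: 22.0
ee_pos: [654.5, -32.9, 97.8]
ee_rot: [[0.027, 1.0, -0.003], [1.0, -0.027, -0.001], [-0.001, -0.003, -1.0]]
wrist_force: [0.6, -0.4, -0.3]
grip_width: 0.213
```

Run:
```python
from h import *
to(655,-29.5,57,-1.6)
c,p,d=grab('wrist'); cv2.imwrite('pics/w12.png',p)
c,p,d=grab('side'); cv2.imwrite('pics/s12.png',cv2.resize(p[150:250,130:280],(750,500),interpolation=cv2.INTER_CUBIC))
```

```text
pos [651.1 -32.9  93.7] yaw -1.6 F [-0.   0.3 -2.2] w 18.4
shift [ 3.5  4.2 36.7] turn [-0.6 -0.   0. ]
```

View pics/s12.png

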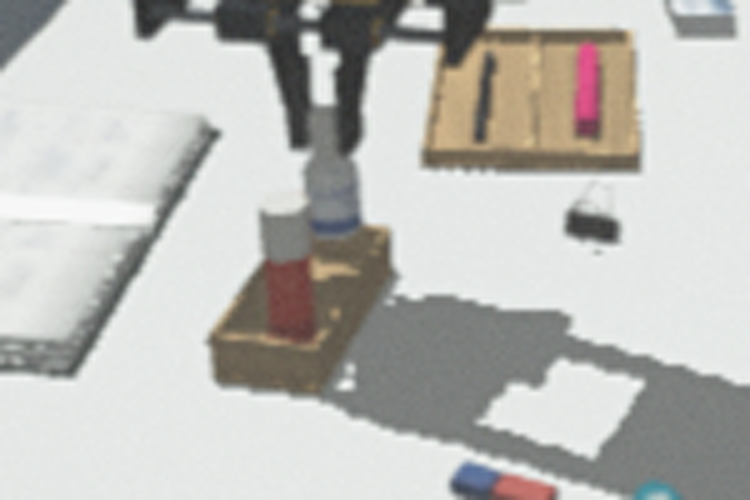

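Glue stick stands in the near bay; the corrector hangs upright over the far bay.

Call:
{"method": "send_rows", "body": {"deltas": [15,3.3,4.5,15,-0.5,0,0,15,0,0,12,0,0,0]}}

```text
time: 22.35
ee_pos: [657.5, -32.6, 71.8]
ee_rot: [[0.031, 1.0, 0.004], [1.0, -0.031, -0.001], [-0.001, 0.004, -1.0]]
wrist_force: [-0.3, 0.4, -0.3]
grip_width: 0.215
```

Run:
```python
from h import *
to(655,-29.5,57,-1.6)
```

```text
pos [656.6 -32.8  70.1] yaw -1.8 F [ 0.1 -0.1 -0.8] w 18.4
shift [ 3.3 -1.7 13.1] turn [ 0.1  0.1 -0.2]
```

Call:
{"method": "send_rows", "body": {"deltas": [15,3,-1,11,0,0,0,15,0,0,1.2,0,0,0]}}

```text
time: 22.6
ee_pos: [655.2, -30.8, 57.9]
ee_rot: [[0.032, 0.999, 0.001], [0.999, -0.032, -0.001], [-0.001, 0.001, -1.0]]
wrist_force: [0.6, -0.5, -1.2]
grip_width: 0.215
```

Run:
```python
from h import *
to(655,-29.5,56.5,-1.6)
```

```text
pos [656.1 -31.2  58.6] yaw -1.8 F [ 0.1 -0.7 -0.3] w 18.5
shift [ 1.6 -1.2  2.1] turn [ 0.2  0.1 -0.2]
```

Call:
{"method": "send_rows", "body": {"deltas": [15,0,0,2,0,0,0,45,0,0,0,0,0,0,45,0,0,0,0,0,0,45,0,0,0,0,0,0,45,0,0,0,0,0,0]}}

```text
time: 23.15
ee_pos: [657.8, -31.5, 58.6]
ee_rot: [[0.032, 0.999, 0.007], [0.999, -0.032, -0.003], [-0.002, 0.007, -1.0]]
wrist_force: [-0.6, 0.4, -0.9]
grip_width: 0.476
```

Call:
{"method": "send_rows", "body": {"deltas": [45,0,0,-15,0,0,0,45,0,0,-40,0,0,0,45,0,0,-50,0,0,0,45,0,-20,-30,0,0,0,45,20,-45,0,0,0,0]}}

```text
time: 23.65
ee_pos: [598.2, -11.8, 201.7]
ee_rot: [[0.034, 0.999, 0.016], [0.999, -0.034, -0.005], [-0.005, 0.017, -1.0]]
wrist_force: [-0.5, 0.7, -0.1]
grip_width: 0.519
```

Call:
{"method": "send_rows", "body": {"deltas": [45,22,-40,0,0,0,0,45,22,-40,0,0,0,0,45,22,-40,0,0,0,0,45,10,0,0,0,0,0]}}

```text
time: 24.05
ee_pos: [471.7, 71.2, 205.5]
ee_rot: [[0.036, 0.999, 0.021], [0.999, -0.036, -0.006], [-0.005, 0.021, -1.0]]
wrist_force: [-0.7, -0.5, 0.1]
grip_width: 0.518
```

Run:
```python
from h import *
to(442,153,150,0)
c,p,d=grab('wrist'); cv2.imwrite('pics/w13.png',p[:280]); np.savez("pics/w13.npz",d=d,K=c["K"],pos=c["position"],R=c["orientation"])
g=world_grid(c,d,*np.mgrid[:384,:512][::-1])
m=(g[...,2]>10)&(g[...,2]<32)&(abs(g[...,0]-442)<40)&(abs(g[...,1]-153)<45); hsv=cv2.cvtColor(p,cv2.COLOR_BGR2HSV); m&=(hsv[...,0]>75)&(hsv[...,0]<110)
W=g[m]; print(len(W),np.median(W[:,2]),W.max(0),W.min(0)); W=W[W[:,2]>18]; print(cv2.minAreaRect(W[:,:2].astype(np.float32)),cv2.fitEllipse(cv2.convexHull(W[:,:2].astype(np.float32))))
m=(abs(g[...,0]-656)<45)&(abs(g[...,1]+2)<70)&(g[...,2]>35)&(g[...,2]<110); W=g[m]
for a,b in((62,80),(85,110)):
    q=W[(W[:,2]>a)&(W[:,2]<b)]; print(a,len(q),np.median(q,0),q.min(0),q.max(0))
```

```text
pos [476.   71.6 206.4] yaw -2.0 F [0.5 0.7 0.6] w 45.1
shift [ 80.3 -38.4  55. ] turn [ 1.6  0.3 -2. ]
719 21.007451657120782 [450.6901621  178.06470186  24.5916505 ] [422.43303455 132.21614963  10.26712185]
((436.43292236328125, 154.95005798339844), (26.081024169921875, 46.60015106201172), 15.817615509033203) ((436.32135009765625, 155.02972412109375), (25.920236587524414, 46.74409103393555), 15.051352500915527)
62 210 [643.00944678  40.80913859  72.27829413] [639.11995067  22.59396352  62.02670936] [660.80551072  47.77561895  79.75672774]
85 634 [650.44247214  36.48883807  95.05995653] [639.35637497  22.25015185  85.03436943] [665.19845788  48.12854008  97.11184043]
```

View pics/w13.png

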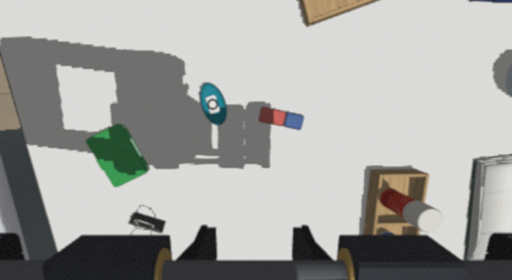

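Sharpener at (212,103), eraser at (281,118), glue stick in its bay at (410,205), dish corner at top.

Call:
{"method": "send_rows", "body": {"deltas": [42,25,-14,20,1.6,0.3,0,42,28,-14,30,0,0,0,42,27,-14,30,0,0,-5,42,0,0,20,0,0,-6,42,0,0,20,0,0,-6]}}

```text
time: 24.65
ee_pos: [460.5, 151.8, 89.1]
ee_rot: [[-0.266, 0.963, 0.035], [0.964, 0.267, -0.001], [-0.01, 0.033, -0.999]]
wrist_force: [-0.4, -0.6, -0.1]
grip_width: 0.485
```

Run:
```python
from h import *
to(436.4,155,50,15.4)
```

```text
pos [458.8 151.4  86.4] yaw 15.6 F [-0.4  0.6 -1.8] w 41.8
shift [  9.9 -21.6  35.8] turn [1.6 0.5 0.2]
```

Call:
{"method": "send_rows", "body": {"deltas": [42,9.5,-21,5,1.6,0.5,0.2,42,0,0,10,0,0,0]}}

```text
time: 24.9
ee_pos: [440.6, 154.2, 70.4]
ee_rot: [[-0.261, 0.965, 0.004], [0.965, 0.261, -0.001], [-0.002, 0.003, -1.0]]
wrist_force: [-0.5, 0.0, -0.3]
grip_width: 0.482
```

Run:
```python
from h import *
to(436.4,155,4,15.4)
c,p,d=grab('wrist'); cv2.imwrite('pics/w14.png',p[:300])
g=world_grid(c,d,*np.mgrid[:384,:512][::-1]); hsv=cv2.cvtColor(p,cv2.COLOR_BGR2HSV)
m=(g[...,2]>18)&(g[...,2]<32)&(abs(g[...,0]-442)<40)&(abs(g[...,1]-153)<45)&(hsv[...,0]>75)&(hsv[...,0]<110); W=g[m]; print(len(W),cv2.minAreaRect(W[:,:2].astype(np.float32)))
```

```text
pos [442.9 154.1  69.5] yaw 15.1 F [ 0.4  0.1 -1.5] w 42.1
shift [ 2.8 -6.4 65.4] turn [ 0.4  0.1 -0.3]
1328 ((436.3128967285156, 155.34036254882812), (25.27556610107422, 46.5853157043457), 14.161336898803711)
```

View pics/w14.png

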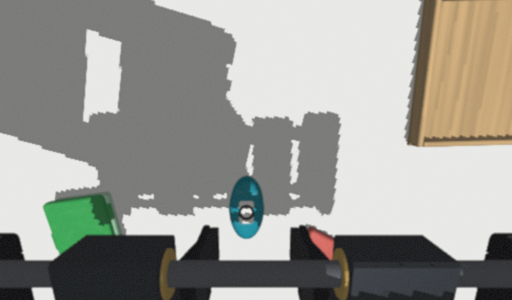

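Sharpener (247,207) lies between the fingers; the eraser appears partly hidden behind the right finger (320,240), so I check its clearance.

Run:
```python
from h import *
c,p,d=load("w13"); g=world_grid(c,d,*np.mgrid[:384,:512][::-1])
m=(g[...,2]>6)&(g[...,2]<18)&(g[...,0]>455)&(g[...,0]<580)&(g[...,1]>100)&(g[...,1]<180); W=g[m]
print(len(W)); r=cv2.minAreaRect(W[:,:2].astype(np.float32)); B=cv2.boxPoints(r); a=np.radians(15)
J=np.array([np.cos(a),np.sin(a)]); L=np.array([-np.sin(a),np.cos(a)])
print(r); print(B.round(1)); print("jaw,long coords",np.stack([(B-[436.4,155])@J,(B-[436.4,155])@L],1).round(1))
m=(g[...,2]>6)&(g[...,0]>330)&(g[...,0]<425)&(g[...,1]>60)&(g[...,1]<200)&(g[...,2]<60); W=g[m]; q=W[:,:2]-[436.4,155]
print("green/other jaw max",(q@J).max(), np.median(W[:,2]), "within pads", (q@J)[abs(q@L)<20].max() if (abs(q@L)<20).any() else None)
```

```text
683
((514.3740234375, 136.7091064453125), (17.937898635864258, 51.722137451171875), 76.49512481689453)
[[487.1 134. ]
 [537.4 121.9]
 [541.6 139.4]
 [491.3 151.5]]
jaw,long coords [[ 43.6 -33.4]
 [ 89.  -58.1]
 [ 97.6 -42.3]
 [ 52.1 -17.6]]
green/other jaw max -6.557390615163707 20.739210517804196 within pads -6.801370783961548
```

Call:
{"method": "send_rows", "body": {"deltas": [42,2,-6,15,0.4,0.1,-0.3,42,0,-1,20,0,0,0]}}

```text
time: 25.2
ee_pos: [443.4, 153.8, 37.1]
ee_rot: [[-0.264, 0.965, 0.014], [0.965, 0.264, 0.0], [-0.003, 0.013, -1.0]]
wrist_force: [0.3, -0.2, -0.2]
grip_width: 0.48
```

Run:
```python
from h import *
to(436.4,155,4,15)
```

```text
pos [442.7 153.5  34.7] yaw 15.3 F [-0.3  0.2 -1.6] w 41.8
shift [ 3.2 -6.  30.6] turn [0.6 0.2 0.3]
```

Call:
{"method": "send_rows", "body": {"deltas": [42,3,-7,5,0.7,0.2,0.3,42,0,-1,10,0.2,0,0]}}

```text
time: 25.45
ee_pos: [437.1, 154.0, 20.2]
ee_rot: [[-0.256, 0.967, -0.002], [0.967, 0.256, -0.0], [0.0, -0.002, -1.0]]
wrist_force: [-0.4, -0.1, 0.0]
grip_width: 0.484
```

Run:
```python
from h import *
to(436.4,155,4,15)
```

```text
pos [437.1 153.9  18.9] yaw 14.8 F [ 0.3 -0.5 -0.9] w 41.9
shift [ 1.3 -0.3 14.9] turn [-0.1 -0.  -0.2]
```

Call:
{"method": "send_rows", "body": {"deltas": [42,1,-1,12,0,0,0,42,0,-0.6,2,0,0,0,22,0,0,0.3,0,0,0,22,0,0,0.3,0,0,0,22,0,0,0.3,0,0,0]}}

```text
time: 26.0
ee_pos: [437.8, 154.5, 5.0]
ee_rot: [[-0.255, 0.967, 0.002], [0.967, 0.255, -0.0], [-0.001, 0.002, -1.0]]
wrist_force: [0.2, 0.5, -0.2]
grip_width: 0.305
```

Run:
```python
from h import *
for i in range(4): imaging.camera("side")
to(436.4,155,4,15)
```

```text
pos [437.8 154.5   4.9] yaw 14.8 F [ 0.4 -1.   3.1] w 26.6
shift [ 0.9 -1.2  0.9] turn [ 0.1  0.  -0.2]
```

Call:
{"method": "send_rows", "body": {"deltas": [22,0,0,-8,0,0,0,22,0,0,-30,0,0,0,22,0,0,-20,0,0,0,22,24,40,0,0,0,0,22,24,40,0,0,0,0]}}

```text
time: 26.75
ee_pos: [496.1, 219.0, 65.7]
ee_rot: [[-0.251, 0.968, -0.012], [0.968, 0.251, -0.003], [0.0, -0.012, -1.0]]
wrist_force: [0.9, -0.6, -0.2]
grip_width: 0.3
```

Call:
{"method": "send_rows", "body": {"deltas": [22,24,40,0,0,0,0,22,24,40,0,0,0,0,22,0,4,0,0,0,0]}}

```text
time: 27.05
ee_pos: [571.5, 292.9, 68.2]
ee_rot: [[-0.252, 0.968, -0.004], [0.968, 0.252, 0.0], [0.001, -0.003, -1.0]]
wrist_force: [-1.1, 0.2, -0.2]
grip_width: 0.303
```

Run:
```python
from h import *
to(576,295,30,15)
c,p,d=grab('side')
g=world_grid(c,d,*np.mgrid[:384,:512][::-1]); hsv=cv2.cvtColor(p,cv2.COLOR_BGR2HSV)
m=(hsv[...,0]>78)&(hsv[...,0]<105)&(hsv[...,1]>90)&(g[...,0]>480)&(abs(g[...,1]-290)<70); W=g[m]; print(len(W),W.mean(0) if len(W) else 0)
```

```text
pos [569.4 291.   67.7] yaw 14.6 F [ 0.5 -0.1 -0.8] w 26.3
shift [ 2.2  7.7 37.6] turn [-0.4 -0.  -0.4]
131 [566.07967548 305.53490851  79.2225044 ]
```

Call:
{"method": "send_rows", "body": {"deltas": [22,2,7.5,18,-0.4,0,-0.4,22,0,0,20,0,0,0]}}

```text
time: 27.35
ee_pos: [571.6, 291.5, 30.7]
ee_rot: [[-0.258, 0.966, -0.005], [0.966, 0.258, -0.002], [-0.0, -0.005, -1.0]]
wrist_force: [0.1, -0.9, -0.5]
grip_width: 0.302
```

Run:
```python
from h import *
to(576,295,10,15)
```

```text
pos [568.4 290.2  27. ] yaw 14.9 F [-1.  -0.6 -2.8] w 26.1
shift [ 2.7  8.8 16.9] turn [-0.8  0.1 -0.1]
```

Call:
{"method": "send_rows", "body": {"deltas": [22,2.5,7,10,-0.7,0,0,22,0,1,5,0,0,0]}}

```text
time: 27.6
ee_pos: [572.5, 292.4, 11.1]
ee_rot: [[-0.256, 0.967, -0.005], [0.967, 0.256, -0.003], [-0.001, -0.006, -1.0]]
wrist_force: [-1.0, -0.7, -0.4]
grip_width: 0.302
```

Run:
```python
from h import *
to(576,295,9,15)
```

```text
pos [572.2 292.2  10.6] yaw 14.8 F [-0.3 -0.1  0.1] w 26.3
shift [1.7 4.4 1.6] turn [-0.4  0.1 -0.2]
```

Call:
{"method": "send_rows", "body": {"deltas": [22,1,2,1.3,-0.4,0,0,40,0,0,0.3,0,0,0,40,0,0,0,0,0,0,40,0,0,0,0,0,0,40,0,0,-15,0,0,0]}}

```text
time: 28.15
ee_pos: [573.2, 293.0, 24.6]
ee_rot: [[-0.256, 0.967, -0.001], [0.967, 0.256, -0.002], [-0.002, -0.001, -1.0]]
wrist_force: [0.0, -0.6, 0.2]
grip_width: 0.452
```

Call:
{"method": "send_rows", "body": {"deltas": [40,0,0,-40,0,0,0,40,0,0,-50,0,0,0,40,0,0,-50,0,0,0,40,-50,0,-10,0,0,0,40,-50,0,0,0,0,0]}}

```text
time: 28.65
ee_pos: [599.6, 203.2, 188.0]
ee_rot: [[-0.266, 0.964, 0.009], [0.964, 0.266, 0.001], [-0.001, 0.009, -1.0]]
wrist_force: [1.6, 0.0, -0.8]
grip_width: 0.459
```

Call:
{"method": "send_rows", "body": {"deltas": [40,-50,0,0,0,0,0,40,-30,0,0,0,0,0,40,0,0,0,0,0,0]}}

```text
time: 28.95
ee_pos: [625.1, 118.4, 196.1]
ee_rot: [[-0.262, 0.965, 0.022], [0.965, 0.262, -0.0], [-0.006, 0.021, -1.0]]
wrist_force: [-0.2, 1.5, -0.4]
grip_width: 0.466
```

Run:
```python
from h import *
to(576,150,200,15)
s,p,d=grab('side'); 
c,w,wd=grab('wrist')
o=np.hstack([cv2.resize(p[60:350,100:350],(517,600)),cv2.resize(w[:300],(280,164)) if 0 else cv2.copyMakeBorder(cv2.resize(w[:300],(283,166)),0,434,0,0,cv2.BORDER_CONSTANT)]); cv2.imwrite("pics/fin.png",o)
for n,(pp,dd,cc) in dict(wrist=(w,wd,c),side=(p,d,s)).items():
    g=world_grid(cc,dd,*np.mgrid[:384,:512][::-1]); hsv=cv2.cvtColor(pp,cv2.COLOR_BGR2HSV)
    m=(hsv[...,0]>78)&(hsv[...,0]<108)&(hsv[...,1]>90)&(abs(g[...,0]-576)<60)&(abs(g[...,1]-295)<60)&(g[...,2]<60); W=g[m]
    print(n,len(W),np.median(W[:,2]),W.max(0),cv2.minAreaRect(W[:,:2].astype(np.float32)))
    m=(abs(g[...,0]-514)<45)&(abs(g[...,1]-137)<45)&(g[...,2]>6)&(g[...,2]<18); W=g[m]
    if len(W): print("eraser",cv2.minAreaRect(W[:,:2].astype(np.float32)))
```

```text
pos [624.6 120.1 196.2] yaw 15.3 F [ 0.6 -0.7 -0.2] w 40.0
shift [ 41.6 -39.   -4.8] turn [1.2 0.3 0.3]
wrist 491 24.83260786900928 [586.42417429 297.11416735  27.99243413] ((575.04931640625, 282.35882568359375), (25.593149185180664, 24.079025268554688), 14.059602737426758)
eraser ((514.7886962890625, 136.81463623046875), (18.216812133789062, 51.91677474975586), 77.22757720947266)
side 150 23.7643172550529 [587.6363268  317.88513     26.43888283] ((574.5718383789062, 297.35980224609375), (22.63925552368164, 43.5751838684082), 17.380887985229492)
eraser ((514.81689453125, 137.69415283203125), (19.26177406311035, 51.33472442626953), 75.69120788574219)
```

View pics/fin.png

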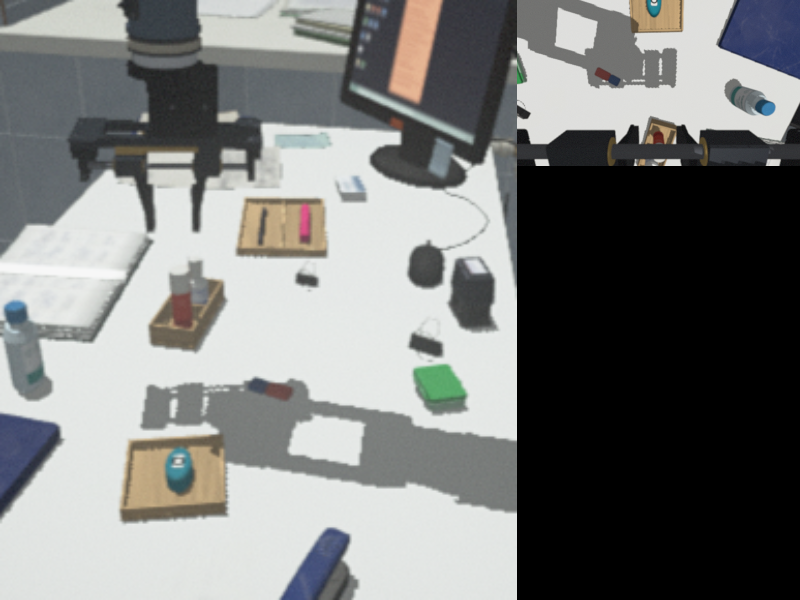

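All five are in place: pens in separate lanes, glue stick (182,295) and corrector (198,280) upright in the stand, sharpener (178,468) upright in the dish. The arm is clear of everything, so I hand in.

Run:
```python
from h import *
from bench import order
c,p,d=grab('side'); g=world_grid(c,d,*np.mgrid[:384,:512][::-1])
m=(abs(g[...,0]-655)<30)&(abs(g[...,1]+30)<28)&(g[...,2]>36)&(g[...,2]<110); W=g[m]; print("corrector",len(W),W.max(0),W.min(0))
print(order.job_done())
```

```text
corrector 115 [663.53115665 -15.1677092   77.97041275] [639.41096355 -39.00189403  36.55385161]
the job is handed in; nothing more can be done
None
```

All five things are in their holders and let go, placed in the order you listed. I handed the job in at about 29 s on the robot's clock.

- **Pens:** the highlighter lies in the lane nearer the robot and the black pen in the other, both lengthwise and flat.
- **Bottles:** the glue stick and the corrector stand upright, one in each bay. Their tops measured about 97 mm and 78 mm, against 96 and 76 expected from their heights plus the stand floor.
- **Sharpener:** it stands on its base near the middle of the dish. Its top measured 24–25 mm, against 26 mm expected.
- **Bystanders:** the eraser measured within about 1 mm of where it was. I checked the binder clips only by eye in the pictures, and they look unmoved.

Two checks were less clean. The arm drifted a few millimetres during moves and had to be corrected before each grasp and placing. The highlighter was gripped on the second try, and the fingertips pressed the desk with about 20 N for a moment. Also, the last wrist view saw only part of the sharpener, so its final position comes from the side camera.

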